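Clamp a wooden block in the engraving jig to the green mark

TASK

Lay the wooden block flat in the engraving jig, lengthways between the dark fence and the brass jaw, and let go of it. Then take the black push-and-turn knob, press it down with about 15 N so that it grips its clutch (over 20 N on the clutch ruins it), and turn it clockwise until the block is clamped against the fence and the red needle stands in the green band, never letting the needle reach the red band. Leave the other things on the desk alone, and let go at the end.

Things in the scene. Friction and masses are not known exactly. Their poses are not given: they have to be found in the camera images.
- block_center (a point): Centre of the loose hardwood block, 64 x 40 x 30 mm (its own x, y, z), about 55 g, lying flat on the desk at the start. x runs along its length.
- jig: Fixed engraving jig: aluminium plate 290 x 100 mm, 12 mm thick. Origin on the underside. Its x axis is the clamping direction, from fence to knob; z up. In order along x: dark fence (inner face at x = -0.105 m, top 44 mm above the desk, 80 mm wide), bed with a black rubber patch for the block, brass jaw, black carriage with white dial (needle 51 mm above the desk), blue drive housing.
- nest (a point): Where the block's centre is when it lies on the bed (plate top, 12 mm above the desk) touching the fence: 15 mm above the bed, on the jig's centre line, 32 mm from the fence face; axes as the jig's. The block may be laid a few mm away from the fence: the jaw then slides it home.
- jaw_face (a point): Centre of the brass jaw's face that presses the block; axes as the jig's. Jaw: 14 mm thick, 70 mm wide, top 45 mm above the desk. At the start this face is 71 to 80 mm from the fence face. The jaw is sprung against the carriage: 0.5 N per mm of deflection.
- knob_grip (a point): On the black knob's upright axis, at the height to grip, 102 mm above the desk when up. Bar: 56 mm long (this point's x), 16 mm thick (y), 78 to 117 mm above the desk, white line at one end of its top; under it a 68 mm disc, then the blue housing, 72 x 80 mm, top 55 mm. Turns and sinks with the knob. A spring holds it up; up, it spins freely and drives nothing.
- needle (a joint): Dial needle angle, rad, 0 at rest (black tick), growing clockwise as the jaw deflects, 0.1 rad per mm. Green band 0.68 to 0.92, middle 0.8; red band from 1.2. It stays at 0 until the block is pinched between jaw and fence. Turning the disc clockwise (from above) drives the jaw roughly 1 cm per rad; 1.1 to 2.1 rad in all, usually two grasps. The disc stays where it is left when the knob is let up.
- mouse: Computer mouse, black, 100 x 58 x 30 mm, loose; origin under its centre. Bystander.
- bit_case: Small red bit case, 75 x 35 x 16 mm, loose; origin under its centre. Bystander.
- tape: Yellow ring like a tape core, 70 mm across, 24 mm high, loose; origin under its centre. Bystander.
- clutch: Brass clutch disc, 70 mm across, 6 mm thick, under the knob; origin on its underside, on the knob's axis. The knob's worn rubber pads meet it after 2 to 8 mm of pressing, unlike each time: feel for it (2 N before, then 14 N per mm). They drag the disc by friction: near the mark they may slip below 11 N on the hand; 13 to 18 N holds. Over 20 N on the disc (about 22 N on the hand) ruins it.
Not all that is in view belongs to the job. Leave any pink or white look-alike of the part that bears block_center alone.

How it is judged:
By the outcome, as a careful person would: the job done as asked, in the order asked, and still so for the second after the job is handed in, with the robot touching nothing.
It also fails if it takes over 72 s, if anything falls off the work surface, if the arm or the gripper's body presses on something with over 40 N, if the wrist force passes 120 N, or if a joint passes its speed limit or range.

ROBOT

A 7-joint arm with a two-finger parallel gripper is mounted at the origin on the work surface. World frame = base frame: x ahead of the robot, y to its left, z up, the work surface at z = 0. Lengths are in m, angles in rad, forces in N, time in s.
With the tool pointing down it reaches from about 0.425 to 0.925 m from the base axis. Payload 6.8 kg.
Tool frame: the origin (TCP) lies at the centre of the arm's flange, where the gripper is bolted on; the fingertips stand 173 mm ahead of it and the grasp point (between the pads) lies 155 mm ahead of it (arm.pinch_z is the z of the grasp point in the tool frame, in m); z points along the fingers, y is the line along which they close (so a half turn about z gives the same grasp; the last joint's range is limited). The gripper opens to 85 mm and grips with 20 to 120 N. Pads are 22 mm wide; open, the fingers measure 114 mm over their backs; the gripper's body (76 mm by 85 mm) begins 54 mm behind the grasp point. The pads swing forward as they close: fully open they stand 13 mm farther back than shut.
Start: joints at [-1.245, 0.477, 0.022, 1.555, -0.011, 1.109, -0.083], TCP at [0.284, 0.612, 0.405] pointing down, gripper open.
Joint ranges: [-2.96, 2.96], [-0.34, 2.1], [-1.41, 1.46], [0.24, 2.44], [-1.37, 4.51], [0.17, 1.92], [-2.96, 2.96]. Speed limits (rad/s): [2.39, 2.39, 3.14, 3.14, 3.14, 3.14, 3.14].

INTERFACE

Orientations are given as a unit quaternion [w, x, y, z].
In Python, from workcell import arm gives the robot as it stands. The module is installed in compiled form; this text tells all that it offers.
- The arm moves only by the shell command python3 -m handwheel 'ROWS' [FORCE]. ROWS is JSON, a list that holds one entry, the list of rows, each a list of 7 numbers: the shift along the tool's x, y, z each as a share of 10 cm, from -1 to 1, then the turn, a rotation vector about the tool's x, y, z each as a share of 30 degrees, from -1 to 1, then the opening, from -1 (shut) to 1 (fully open). In form: [[[tx, ty, tz, wx, wy, wz, claw], ...]]. A call has 1 to 5 rows; each row is the pose to reach, as a shift and turn from the pose commanded when the call began, along the tool's axes at that moment; what a row does not reach only later rows make up. A row lasts 1/8 s, in which the tool goes at most 62.5 mm and 10.7 degrees, less where a joint would pass 70% of its speed; a pose out of reach is approached as far as the arm can. A call with a number of a shift or a turn outside -1 to 1 is refused whole. A call with a gripper value outside its range is refused whole. The fingers move at their own pace and stop on an object; FORCE is the grip in N (left out, the last holds). Time passes only in rows, so rows that repeat a pose let the fingers close. It gives the time, the measured TCP pose, the force, the opening and the grip force at its end, in the units of the state.
- arm.observe(): the state, without advancing time (a new reading comes with each control period).
- arm.snapshot(name): name is "scene" or "top"; returns a dict with "img" (384x512x3 uint8, red, green, blue), "mtx" (3x3 intrinsics, pixels), "world_from_camera" (4x4, takes a point from camera to world coordinates). Camera axes: x right, y down, z forward; pixel columns grow to the right and rows downward; lengths in m; the calibration is good to about 2 mm. A picture is of the moment at which its call begins. There is no depth.
- arm.job_done(): hands the job in; it is judged then, once.
The state is a dict: "clock": time; "q": joint angles; "qvel": joint speeds; "tau": joint torques, N m; "tcp_pos": TCP position; "ee_rot": TCP orientation; "contact_force": force on the tool from outside, world axes, zero at the start; "ft_torque": the same for the moment, N m; "opening": opening from 0.0 (shut) to 1.0 (fully open); "finger_force": force on a finger pad.
Only numpy, scipy, OpenCV 4.12 (cv2) and the standard library are available. Lean on these libraries where they do the work, as an engineer would, in place of code of your own. Each camera call takes 0.05 s, during which the arm holds its last target. There are 200 camera calls.

## Working session

There is one attempt and no reset: what is moved stays moved. The work goes in short steps, Python scripts to look and compute and a shell command to move; the robot and the scene stay as the last step left them, time stands still between calls to the robot, and variables do not carry over. Pictures are saved under pics/ and viewed, at most 10 in all, crops included, and the job is handed in when it is done.

```bash
mkdir -p pics
cat > h.py <<'E'
import numpy as np, cv2, json
from workcell import arm
def snap(name,fn=None):
    s=arm.snapshot(name)
    if fn: cv2.imwrite('pics/'+fn,s['img'][:,:,::-1])
    return s
def ray(s,uv,z):
    K=np.array(s['mtx']);T=np.array(s['world_from_camera'])
    d=T[:3,:3]@np.linalg.inv(K)@np.array([uv[0],uv[1],1.]);o=T[:3,3]
    return o+d*(z-o[2])/d[2]
def proj(s,p):
    K=np.array(s['mtx']);T=np.linalg.inv(np.array(s['world_from_camera']))
    c=K@(T[:3,:3]@np.array(p)+T[:3,3]);return c[:2]/c[2]
E
python3 - <<'E'
from h import *
a=snap('scene');b=snap('top')
np.savez('s0.npz',**{k+n:np.array(s[k]) for n,s in (('a',a),('b',b)) for k in s})
cv2.imwrite('pics/a0.png',a['img'][:,:,::-1]);cv2.imwrite('pics/b0.png',cv2.resize(b['img'][:,:,::-1],(800,600),interpolation=cv2.INTER_CUBIC))
for s in (a,b): print(np.round(s['world_from_camera'],3).tolist(),np.round(s['mtx'],1).tolist())
o=arm.observe();print(o['tcp_pos'],o['ee_rot'],o['opening'],arm.pinch_z)
E
```

```text
[[0.456, 0.511, -0.729, 1.515], [0.89, -0.245, 0.385, -0.531], [0.018, -0.824, -0.566, 0.873], [0.0, 0.0, 0.0, 1.0]] [[499.4, 0.0, 255.4], [0.0, 499.4, 188.8], [0.0, 0.0, 1.0]]
[[-0.008, -0.983, 0.181, 0.299], [-1.0, 0.004, -0.02, -0.009], [0.019, -0.181, -0.983, 1.135], [0.0, 0.0, 0.0, 1.0]] [[437.0, 0.0, 260.5], [0.0, 437.0, 189.3], [0.0, 0.0, 1.0]]
[0.28361614 0.61225111 0.4038314 ] [-1.28356029e-04  2.15229042e-01  9.76563251e-01 -8.12752528e-04] 0.9998176781137026 0.1547
```

View pics/a0.png

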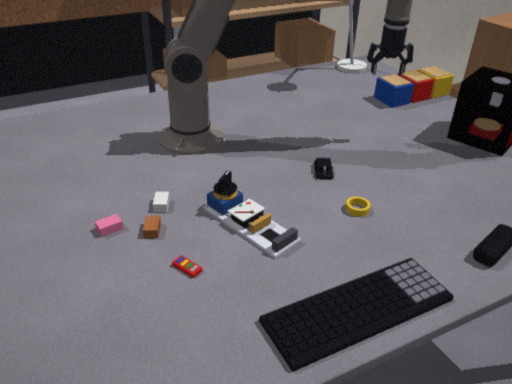

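View pics/b0.png

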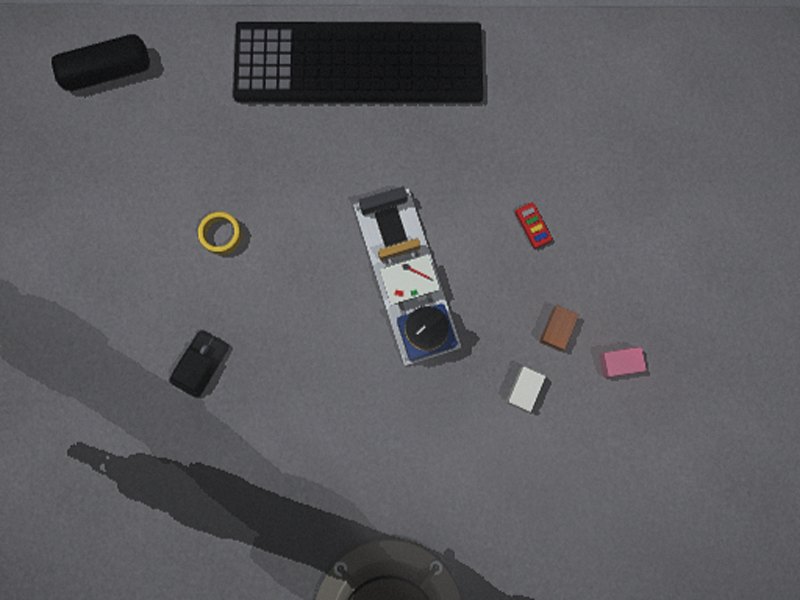

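The top view (800×600 scale) shows three block-shaped things: a brown one (560,328), a pink one (624,362) and a white one (527,389). The brown one is bare hardwood, and pink and white are the look-alikes to leave alone. The jig runs from the fence (384,200) to the knob (427,327). The mouse is at (200,363), the tape at (218,232) and the bit case at (534,226).

Run:
```python
from h import *
z=np.load('s0.npz')
A={k:z[k+'a'] for k in('img','mtx','world_from_camera')};B={k:z[k+'b'] for k in('img','mtx','world_from_camera')}
im=B['img'];hsv=cv2.cvtColor(im,cv2.COLOR_RGB2HSV)
def blob(m,near,):
    n,l,st,c=cv2.connectedComponentsWithStats(m.astype(np.uint8))
    d=[np.hypot(*(c[i]-near)) if i and st[i,4]>15 else 1e9 for i in range(n)]
    i=int(np.argmin(d));cnt=max(cv2.findContours((l==i).astype(np.uint8),0,1)[0],key=cv2.contourArea)
    return c[i],st[i,4],cv2.minAreaRect(cnt),cnt
H,S,V=[hsv[...,i].astype(int) for i in range(3)]
f=.64
def rep(nm,m,near,zz):
    c,a,r,cnt=blob(m,np.array(near)*f)
    P=np.array([ray(B,p,zz)[:2] for p in cv2.boxPoints(r)])
    e1=P[1]-P[0];e2=P[2]-P[1]
    if np.linalg.norm(e1)<np.linalg.norm(e2):e1,e2=e2,e1
    print(nm,np.round(c,1),a,'ctr',np.round(P.mean(0),4),'size',np.round([np.linalg.norm(e1),np.linalg.norm(e2)],4),'long ang',round(np.degrees(np.arctan2(e1[1],e1[0]))%180,1),'raycent',np.round(ray(B,c,zz)[:2],4))
rep('block',(S>90)&(H<15)&(V>60),(560,328),.03)
rep('jaw',(S>110)&(H>10)&(H<25)&(V>80),(399,249),.045)
rep('housing',(S>100)&(H>100)&(H<125)&(V>50),(427,327),.055)
rep('plate',(S<40)&(V>140),(372,235),.012)
rep('fence',(V<75)&(np.indices(V.shape)[0]<215*f)&(np.indices(V.shape)[0]>185*f),(384,201),.044)
rep('line',(S<60)&(V>120)&(np.hypot(np.indices(V.shape)[1]-427*f,np.indices(V.shape)[0]-327*f)<18*f),(420,328),.117)
crop=np.hstack([cv2.resize(im[110:240,220:305],None,fx=4.4,fy=4.4,interpolation=2),cv2.resize(im[110:240,310:395],None,fx=4.4,fy=4.4,interpolation=2)])
print(crop.shape);cv2.imwrite('pics/c0.png',crop[:,:,::-1])
```

```text
block [358.  209.5] 384 ctr [ 0.4498 -0.2796] size [0.0648 0.0431] long ang 156.1 raycent [ 0.449  -0.2811]
jaw [254.8 158.4] 132 ctr [ 0.5813 -0.0177] size [0.068  0.0139] long ang 107.0 raycent [ 0.5807 -0.0174]
housing [272.5 215.1] 253 ctr [ 0.4413 -0.0613] size [0.0787 0.0714] long ang 108.3 raycent [ 0.4327 -0.0606]
plate [263.5 143.9] 234 ctr [ 0.6233 -0.0419] size [0.073  0.0281] long ang 17.2 raycent [ 0.629  -0.0411]
fence [245.4 129.3] 385 ctr [0.6551 0.005 ] size [0.0805 0.0447] long ang 107.4 raycent [0.6591 0.0067]
line [255.5 191.5] 196600 ctr [ 0.5188 -0.0252] size [1.316  0.9432] long ang 90.3 raycent [ 0.4814 -0.0181]
(572, 748, 3)
```

View pics/c0.png

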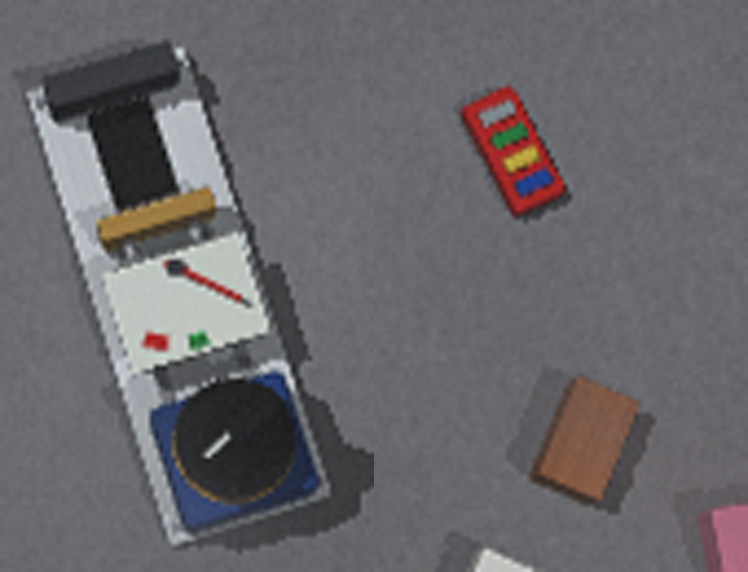

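The crop confirms it: the brown wood-grained block is the right one, with pink and white at its edges left alone. The needle points to the lower right of the dial. The white knob line runs from crop (205,457) to (229,435). Next I'll refine the jig and the knob.

Run:
```python
from h import *
z=np.load('s0.npz')
A={k:z[k+'a'] for k in('img','mtx','world_from_camera')};B={k:z[k+'b'] for k in('img','mtx','world_from_camera')}
n=lambda u,v:(220+u/4.4-.4,110+v/4.4-.4)
R=lambda u,v,zz:ray(B,n(u,v),zz)[:2]
pts=dict(bl=R(172,547,.012),br=R(328,492,.012),tl=R(28,92,.012),tr=R(188,52,.012),Lmid=R(100,320,.012))
for k,v in pts.items(): print(k,np.round(v,4))
e=pts['br']-pts['bl'];print('end edge',np.linalg.norm(e),np.degrees(np.arctan2(e[1],e[0])))
for k in(('bl','tl'),('br','tr')):
    d=pts[k[1]]-pts[k[0]];print(k,np.linalg.norm(d),np.degrees(np.arctan2(d[1],d[0])))
a=np.radians(17.2);x=-np.array([np.cos(a),np.sin(a)]);y=np.array([-x[1],x[0]])
O=(pts['bl']+pts['br'])/2-.145*x;print('origin',O)
J=lambda p:np.round([(p-O)@x,(p-O)@y],4)
print('jaw',J(np.array([.5813,-.0177])),'housing',J(np.array([.4413,-.0613])))
# fence top inner edge corners, z=.044
print('fence top',[J(R(u,v,.044)).tolist() for u,v in((46,82),(170,46),(180,72),(55,118))])
# white line in both views
L=np.array([R(205,457,.117),R(229,435,.117)]);print('line',L.round(4),J(L[0]),J(L[1]),np.degrees(np.arctan2(*(L[0]-L[1])[::-1])))
# disc: circle of dark disc, top about .078
print('disc ctr',J(R(235,440,.075)), R(235,440,.075))
im=A['img'];c=cv2.resize(im[150:260,190:310],None,fx=5,fy=5,interpolation=2);cv2.imwrite('pics/a1.png',c[:,:,::-1])
```

```text
bl [ 0.3896 -0.0265]
br [ 0.4213 -0.1183]
tl [0.6664 0.0591]
tr [ 0.6917 -0.0385]
Lmid [0.5248 0.0154]
end edge 0.09711169357785045 -70.9833159097323
('bl', 'tl') 0.28972670344076107 17.191448754406554
('br', 'tr') 0.28203452324285055 16.45126837860351
origin [ 0.54394675 -0.02955079]
jaw [-0.0392 -0.0003] housing [ 0.1074 -0.    ]
fence top [[-0.1354, -0.0378], [-0.1348, 0.039], [-0.1177, 0.0398], [-0.1126, -0.0392]]
line [[ 0.4289 -0.0428]
 [ 0.4407 -0.0558]] [ 0.1138 -0.0213] [ 0.1064 -0.0055] 132.2482399693076
disc ctr [0.1051 0.0004] [ 0.44371222 -0.06102215]
```

View pics/a1.png

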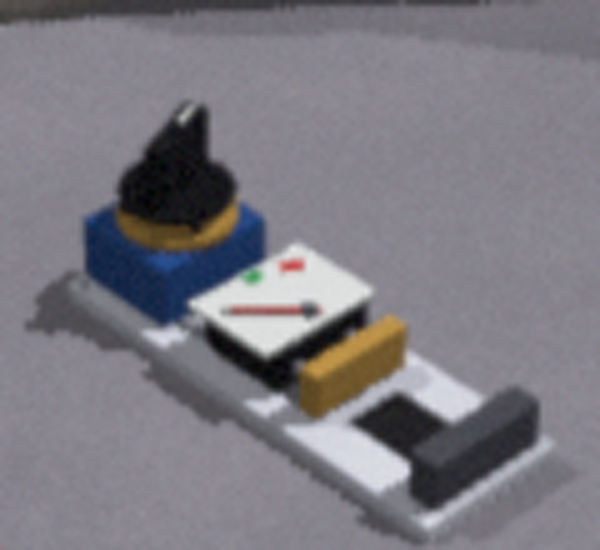

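```bash
cat >> h.py <<'E'
def profile(s,O,ang,z,xs,ys):
    a=np.radians(ang);x=-np.array([np.cos(a),np.sin(a)]);y=np.array([-x[1],x[0]])
    m=np.array([[proj(s,[*(np.array(O)+u*x+v*y),z]) for v in ys] for u in xs],np.float32)
    return cv2.remap(s['img'],m[...,0],m[...,1],cv2.INTER_LINEAR).mean(1)
def need(p,yaw=None):
    "shift to grasp-point target p (m) in tool axes, share of 10 cm; wz share of 30deg to tool-y world yaw (deg, mod 180)"
    from scipy.spatial.transform import Rotation as Rn
    o=arm.observe();q=o['ee_rot'];R=Rn.from_quat([*q[1:],q[0]]).as_matrix()
    g=np.array(o['tcp_pos'])+R[:,2]*arm.pinch_z
    cur=np.degrees(np.arctan2(R[1,1],R[0,1]))
    print('t',round(o['clock'],2),'grasp pt',np.round(g,4),'yaw',round(cur,2),'tilt',np.round(R[:2,2],4),'F',np.round(o['contact_force'],2),'open',round(o['opening'],3),'ff',np.round(o['finger_force'],1),'q7',round(o['q'][6],2))
    if p is not None: print(' shift',np.round(R.T@(np.array(p)-g)/.1,3), 'wz',None if yaw is None else np.round(((cur-yaw+90)%180-90)/30,3))
E
python3 - <<'E'
from h import *
z=np.load('s0.npz')
A={k:z[k+'a'] for k in('img','mtx','world_from_camera')};B={k:z[k+'b'] for k in('img','mtx','world_from_camera')}
O=[.5439,-.0296]
ys=np.r_[np.linspace(-.033,-.024,8),np.linspace(.024,.033,8)]
xs=np.arange(-.146,-.02,.003)
p=[profile(B,O,17.25,zz,xs,ys) for zz in(.044,.012)]
q=[profile(A,O,17.25,zz,xs,ys) for zz in(.044,.012)]
for i,x in enumerate(xs): print(round(x,3),*[r[i].astype(int) for r in p+q])
E
```

```text
-0.146 [101 101 105] [56 58 63] [76 75 82] [139 141 149]
-0.143 [ 97  97 101] [58 60 64] [63 64 69] [165 167 177]
-0.14 [87 88 92] [59 60 65] [59 60 66] [169 170 180]
-0.137 [60 61 66] [60 61 66] [69 68 77] [129 130 138]
-0.134 [57 59 63] [61 62 66] [75 75 84] [70 70 76]
-0.131 [59 60 65] [54 55 59] [76 76 85] [47 46 52]
-0.128 [59 60 66] [36 36 39] [76 76 84] [43 43 48]
-0.125 [60 61 66] [35 35 38] [76 76 85] [41 42 48]
-0.122 [58 60 64] [44 45 47] [80 80 88] [41 41 47]
-0.119 [42 43 46] [82 85 88] [82 81 88] [42 42 47]
-0.116 [35 35 38] [108 111 115] [85 83 90] [46 46 51]
-0.113 [38 39 41] [123 126 131] [85 84 90] [54 55 60]
-0.11 [68 69 72] [145 149 154] [85 83 89] [70 71 79]
-0.107 [103 106 110] [175 180 185] [84 82 88] [102 102 111]
-0.104 [112 116 119] [181 185 191] [84 83 88] [130 131 140]
-0.101 [130 133 138] [181 185 190] [84 83 89] [141 142 151]
-0.098 [170 174 179] [180 184 190] [85 83 90] [149 149 159]
-0.095 [181 185 191] [181 184 190] [86 84 90] [170 171 180]
-0.092 [180 185 190] [180 184 190] [86 85 90] [195 196 206]
-0.089 [179 183 189] [180 185 190] [85 83 89] [208 2
[... 658 characters left out ...]
4 155 155] [125 111  92] [189 191 202]
-0.053 [167 172 176] [151 128  82] [123 107  86] [190 191 202]
-0.05 [164 169 175] [151 120  66] [125 106  77] [188 189 200]
-0.047 [151 146 136] [152 121  66] [137 112  70] [181 182 192]
-0.044 [155 123  67] [154 122  67] [164 130  73] [162 158 164]
-0.041 [153 121  64] [113  90  54] [182 143  78] [127 115 103]
-0.038 [156 124  67] [70 59 43] [182 144  78] [109  89  58]
-0.035 [147 115  63] [75 68 58] [172 138  78] [104  83  47]
-0.032 [82 67 44] [82 84 84] [141 117  82] [105  84  48]
-0.029 [70 61 46] [91 94 98] [103  95  89] [104  83  47]
-0.026 [80 78 73] [ 99 101 104] [85 82 86] [103  84  51]
-0.023 [84 87 90] [116 120 120] [72 71 77] [102  86  58]
```

Run:
```python
from h import *
need([.56,.25,.2],66.1);need([.45,-.2805,.10],66.1)
```

```text
t 0.1 grasp pt [0.2835 0.612  0.2491] yaw 65.14 tilt [-0.0006 -0.0015] F [-0.05 -0.23 -0.6 ] open 1.0 ff 0.0 q7 -0.08
 shift [-4.03  -2.122  0.495] wz -0.032
t 0.1 grasp pt [0.2835 0.612  0.2491] yaw 65.14 tilt [-0.0006 -0.0015] F [-0.05 -0.23 -0.6 ] open 1.0 ff 0.0 q7 -0.08
 shift [-5.262 -7.396  1.504] wz -0.032
```

```bash
M="python3 -m handwheel"
$M '[[[-0.5,-0.27,0.06,0,0,0,1],[-1,-0.53,0.12,0,0,0,1],[-1,-0.53,0.12,0,0,0,1]]]' 30
$M '[[[-0.5,-0.27,0.06,0,0,0,1],[-1,-0.53,0.12,0,0,0,1],[-1,-0.53,0.12,0,0,0,1]]]' 
$M '[[[-0.5,-0.27,0.06,0,0,0,1],[-1,-0.53,0.12,0,0,0,1],[-1,-0.53,0.12,0,0,0,1]]]' 
$M '[[[-0.5,-0.27,0.06,0,0,0,1],[-1,-0.53,0.12,0,0,0,1],[-1,-0.53,0.12,0,0,0,1]]]' 
python3 -c "
from h import *
need([.45,-.2805,.10],66.1)"
```

```text
clock: 0.48
tcp_pos: [0.3566, 0.5176, 0.3919]
ee_rot: [0.001, 0.22, 0.976, -0.002]
contact_force: [-0.6, 0.9, 0.0]
opening: 1.002
finger_force: 0.0
clock: 0.85
tcp_pos: [0.4239, 0.4279, 0.3801]
ee_rot: [0.001, 0.219, 0.976, -0.001]
contact_force: [-0.0, 1.0, 0.2]
opening: 1.001
finger_force: 0.0
clock: 1.23
tcp_pos: [0.4917, 0.3383, 0.3682]
ee_rot: [0.001, 0.219, 0.976, -0.001]
contact_force: [0.2, 0.7, 0.4]
opening: 1.003
finger_force: 0.0
clock: 1.6
tcp_pos: [0.5596, 0.2485, 0.3562]
ee_rot: [0.0, 0.219, 0.976, -0.001]
contact_force: [0.2, 0.9, 0.3]
opening: 1.002
finger_force: 0.0
t 1.6 grasp pt [0.5597 0.2482 0.2015] yaw 64.76 tilt [ 0.0005 -0.0023] F [0.15 0.9  0.3 ] open 1.002 ff 0.0 q7 0.67
 shift [-1.261 -5.248  1.027] wz -0.045
```

```bash
M="python3 -m handwheel"
$M '[[[-0.12,-0.5,0,0,0,-0.04,1],[-0.24,-1,0,0,0,-0.04,1],[-0.24,-1,0,0,0,-0.04,1]]]' 
$M '[[[-0.12,-0.5,0,0,0,0,1],[-0.24,-1,0,0,0,0,1],[-0.24,-1,0,0,0,0,1]]]' 
$M '[[[-0.12,-0.5,0,0,0,0,1],[-0.24,-1,0,0,0,0,1],[-0.24,-1,0,0,0,0,1]]]' 
$M '[[[-0.12,-0.5,0,0,0,0,1],[-0.24,-1,0,0,0,0,1],[-0.24,-1,0,0,0,0,1]]]' 
$M '[[[-0.12,-0.5,0.2,0,0,0,1],[-0.24,-1,0.5,0,0,0,1],[-0.26,-1.0,1,0,0,0,1],[-0.26,-1.0,1,0,0,0,1]]]' 
python3 -c "
from h import *
need([.45,-.2805,.022],66.1)"
```

```text
clock: 1.98
tcp_pos: [0.5364, 0.1488, 0.3568]
ee_rot: [-0.0, 0.207, 0.978, -0.001]
contact_force: [0.5, 0.3, 0.0]
opening: 0.997
finger_force: 0.0
clock: 2.35
tcp_pos: [0.5187, 0.0482, 0.3568]
ee_rot: [-0.0, 0.207, 0.978, -0.0]
contact_force: [-0.1, 0.9, -0.1]
opening: 0.997
finger_force: 0.0
clock: 2.72
tcp_pos: [0.501, -0.0526, 0.3569]
ee_rot: [0.0, 0.207, 0.978, -0.0]
contact_force: [0.2, 0.2, -0.3]
opening: 0.998
finger_force: 0.0
clock: 3.1
tcp_pos: [0.4832, -0.1535, 0.3569]
ee_rot: [0.0, 0.207, 0.978, -0.0]
contact_force: [-1.0, 0.8, -0.5]
opening: 0.999
finger_force: 0.0
clock: 3.6
tcp_pos: [0.467, -0.2512, 0.2537]
ee_rot: [-0.004, 0.203, 0.979, 0.001]
contact_force: [-0.0, 0.2, -0.2]
opening: 1.002
finger_force: 0.0
t 3.6 grasp pt [ 0.4661 -0.2506  0.099 ] yaw 66.53 tilt [-0.0064  0.004 ] F [-0.    0.24 -0.16] open 1.002 ff 0.0 q7 1.73
 shift [ 0.023 -0.339  0.77 ] wz 0.014
```

```bash
M="python3 -m handwheel"
$M '[[[0.02,-0.34,0.2,0,0,0.01,1],[0.02,-0.34,0.5,0,0,0.01,1],[0.02,-0.34,0.6,0,0,0.01,1],[0.02,-0.34,0.6,0,0,0.01,1]]]' 
python3 -c "
from h import *
need([.45,-.2805,.022],66.1)
s=snap('top');im=s['img'];c=cv2.resize(im[150:270,280:430],None,fx=4,fy=4,interpolation=2);cv2.imwrite('pics/b1.png',c[:,:,::-1])"
```

```text
clock: 4.1
tcp_pos: [0.4525, -0.2834, 0.1974]
ee_rot: [0.0, 0.206, 0.979, 0.001]
contact_force: [0.2, -0.2, 0.4]
opening: 1.0
finger_force: 0.0
t 4.1 grasp pt [ 0.4526 -0.2832  0.0427] yaw 66.2 tilt [0.0008 0.0009] F [ 0.23 -0.16  0.37] open 1.0 ff 0.0 q7 1.83
 shift [0.035 0.014 0.207] wz 0.003
```

View pics/b1.png

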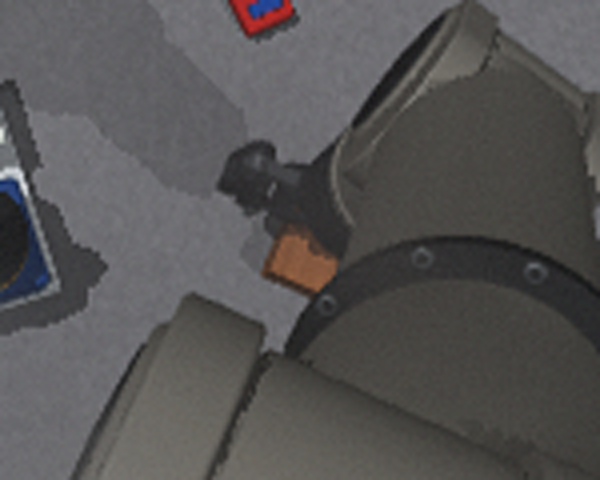

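The top view is mostly hidden by the arm. The brown block shows at crop (300,260) between the fingers and untouched. I'll descend and grip.

```bash
M="python3 -m handwheel"
$M '[[[0.03,0.01,0.1,0,0,0,1],[0.03,0.01,0.2,0,0,0,1],[0.03,0.01,0.2,0,0,0,1]]]' 
$M '[[[0,0,0,0,0,0,-1],[0,0,0,0,0,0,-1],[0,0,0,0,0,0,-1],[0,0,0,0,0,0,-1],[0,0,0,0,0,0,-1]]]' 30
python3 -c "
from h import *
need(None)"
$M '[[[0,0,-0.4,0,0,0,-1],[0,0,-0.8,0,0,0,-1],[0,0,-0.8,0,0,0,-1]]]' 
python3 -c "
from h import *
need([.6236,-.0048,.15],107.25)
s=snap('scene');im=s['img'];c=cv2.resize(im[150:270,100:250],None,fx=4,fy=4,interpolation=2);cv2.imwrite('pics/a2.png',c[:,:,::-1])"
```

```text
clock: 4.53
tcp_pos: [0.4484, -0.2825, 0.1759]
ee_rot: [-0.001, 0.208, 0.978, 0.0]
contact_force: [-0.2, 0.0, 1.0]
opening: 0.998
finger_force: 0.0
clock: 5.15
tcp_pos: [0.4489, -0.283, 0.177]
ee_rot: [0.0, 0.208, 0.978, -0.0]
contact_force: [-0.8, -1.2, 4.9]
opening: 0.465
finger_force: 31.6
t 5.15 grasp pt [ 0.449  -0.283   0.0223] yaw 66.04 tilt [ 0.0006 -0.0004] F [-0.77 -1.24  4.89] open 0.465 ff 31.6 q7 1.84
clock: 5.52
tcp_pos: [0.4496, -0.2833, 0.2591]
ee_rot: [0.003, 0.208, 0.978, -0.0]
contact_force: [0.1, 0.3, -1.4]
opening: 0.463
finger_force: 31.1
t 5.53 grasp pt [ 0.4504 -0.2836  0.1044] yaw 66.05 tilt [ 0.0047 -0.0019] F [ 0.07  0.25 -1.38] open 0.463 ff 31.1 q7 1.79
 shift [-0.454  3.251 -0.453] wz -1.373
```

View pics/a2.png

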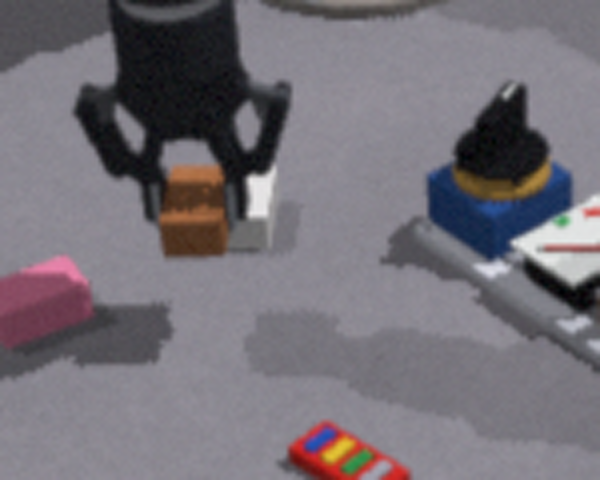

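The block is held between the pads (crop 195,210), level and clear of the desk, and the pink and white blocks are untouched. I'll carry it to the nest.

```bash
M="python3 -m handwheel"
$M '[[[-0.07,0.5,-0.3,0,0,0,-1],[-0.14,1,-0.45,0,0,0,-1],[-0.14,1,-0.45,0,0,0,-1]]]'
$M '[[[-0.07,0.5,0,0,0,0,-1],[-0.14,1,0,0,0,0,-1],[-0.14,1,0,0,0,0,-1]]]'
$M '[[[-0.07,0.5,0,0,0,-0.3,-1],[-0.16,1,0,0,0,-0.6,-1],[-0.16,1,0,0,0,-1,-1],[-0.16,1,0,0,0,-1,-1]]]'
python3 -c "
from h import *
need([.6236,-.0048,.08],107.25)"
```

```text
clock: 5.95
tcp_pos: [0.5046, -0.1925, 0.3013]
ee_rot: [0.0, 0.204, 0.979, 0.001]
contact_force: [0.4, 0.6, -0.2]
opening: 0.467
finger_force: 31.1
clock: 6.32
tcp_pos: [0.5568, -0.1072, 0.2998]
ee_rot: [-0.001, 0.204, 0.979, 0.001]
contact_force: [0.0, -0.4, -1.6]
opening: 0.461
finger_force: 31.0
clock: 6.82
tcp_pos: [0.61, -0.0278, 0.3001]
ee_rot: [-0.001, -0.052, 0.999, -0.0]
contact_force: [-0.1, -0.9, -0.1]
opening: 0.459
finger_force: 31.0
t 6.83 grasp pt [ 0.6095 -0.0279  0.1454] yaw 95.96 tilt [-0.003  -0.0006] F [-0.09 -0.92 -0.15] open 0.459 ff 31.0 q7 1.7
 shift [-0.166  0.215  0.654] wz -0.376
```

```bash
M="python3 -m handwheel"
$M '[[[-0.17,0.21,0.3,0,0,-0.25,-1],[-0.17,0.21,0.6,0,0,-0.38,-1],[-0.17,0.21,0.6,0,0,-0.38,-1],[-0.17,0.21,0.6,0,0,-0.38,-1]]]'
python3 -c "
from h import *
need([.6236,-.0048,.0355],107.25)
s=snap('top');im=s['img'];c=cv2.resize(im[110:240,200:310],None,fx=4.5,fy=4.5,interpolation=2)
s=snap('scene');im=s['img'];d=cv2.resize(im[140:270,200:310],None,fx=3,fy=4.5,interpolation=2);cv2.imwrite('pics/d0.png',np.hstack([c[:,:450],d])[:,:,::-1])"
```

```text
clock: 7.32
tcp_pos: [0.6254, -0.0054, 0.2423]
ee_rot: [-0.0, -0.149, 0.989, -0.0]
contact_force: [-0.2, 0.2, -0.4]
opening: 0.465
finger_force: 31.0
t 7.33 grasp pt [ 0.6254 -0.0055  0.0876] yaw 107.17 tilt [ 0.0001 -0.0008] F [-0.18  0.16 -0.37] open 0.465 ff 31.0 q7 1.84
 shift [0.015 0.013 0.521] wz -0.003
```

View pics/d0.png

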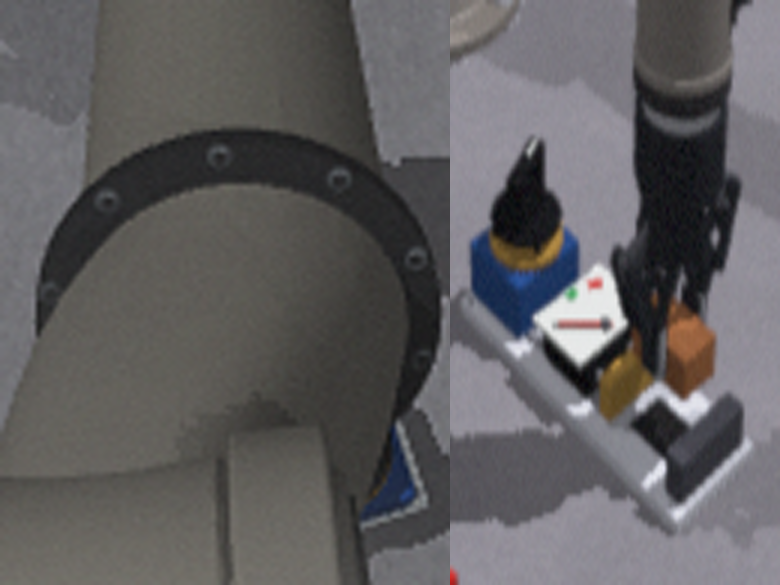

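The left half (top view) is covered by the arm. In the right half (scene) the block hangs over the bed, with its end-face corners at about (683,347), (714,335) and (690,397), and the needle still at rest. I'll check the block's position along the jig from that end face.

Run:
```python
from h import *
s=snap('scene');H,S,V=[c.astype(int) for c in cv2.split(cv2.cvtColor(s['img'],cv2.COLOR_RGB2HSV))]
m=((S>110)&(H<13)&(V>60)).astype(np.uint8);m[:,:255]=0;m[:,295:]=0;m[:200]=0;m[:,:][240:]=0
a=np.radians(17.25);x=-np.array([np.cos(a),np.sin(a)]);y=np.array([-x[1],x[0]]);O=np.array([.5439,-.0296])
g=np.array([.6254,-.0055]);zc=.0876-.0073
pr={}
for n,(i,j,k) in {'topL':(-1,-1,1),'topR':(-1,1,1),'botL':(-1,-1,-1),'botR':(-1,1,-1)}.items():
    pr[n]=proj(s,[*(g+i*.032*x+j*.02*y),zc+k*.015])
print({k:v.round(1) for k,v in pr.items()})
ys,xs=np.nonzero(m);P=np.c_[xs,ys];print(len(P),P.min(0),P.max(0),P[P[:,1]==P[:,1].max()].tolist(),P[P[:,0]==P[:,0].max()].tolist())
for z in(zc-.015,):
    c=cv2.boxPoints; p=ray(s,P[P[:,1]==P[:,1].max()].mean(0)+[0,.5],z)[:2];print('bottom corner J',((p-O)@x).round(4),((p-O)@y).round(4),'expected',((g-O)@x-.032).round(4),((g-O)@y).round(4))
need(None)
```

```text
{'topL': array([288. , 213.4]), 'topR': array([277.3, 219.9]), 'botL': array([287.4, 222.5]), 'botR': array([276.8, 229.2])}
231 [261 206] [287 227] [[277, 227], [278, 227]] [[287, 214], [287, 215], [287, 216], [287, 217], [287, 218], [287, 219], [287, 220], [287, 221]]
bottom corner J -0.1135 0.015 expected -0.117 0.0012
t 7.47 grasp pt [ 0.6262 -0.0045  0.0884] yaw 107.32 tilt [ 0.0021 -0.0002] F [-0.34  0.63 -1.34] open 0.466 ff 31.0 q7 1.84
```

```bash
M="python3 -m handwheel"
$M '[[[0.01,0,0.2,0,0,0,-1],[0.01,0,0.4,0,0,0,-1],[0.01,0,0.4,0,0,0,-1],[0.01,0,0.4,0,0,0,-1]]]'
python3 -c "
from h import *
need([.6246,-.0045,.0355],107.25)"
```

```text
clock: 7.98
tcp_pos: [0.624, -0.0042, 0.2006]
ee_rot: [-0.001, -0.152, 0.988, 0.0]
contact_force: [0.9, -0.8, -0.5]
opening: 0.462
finger_force: 40.5
t 7.97 grasp pt [ 0.6238 -0.0042  0.0459] yaw 107.43 tilt [-0.0014 -0.0001] F [ 0.86 -0.82 -0.46] open 0.462 ff 40.5 q7 1.85
 shift [-0.007 -0.006  0.104] wz 0.006
```

```bash
M="python3 -m handwheel"
$M '[[[0,0,0.05,0,0,0,-1],[0,0,0.09,0,0,0,-1],[0,0,0.09,0,0,0,-1]]]'
$M '[[[0,0,0.015,0,0,0,-1],[0,0,0.015,0,0,0,-1],[0,0,0.015,0,0,0,-1]]]'
python3 -c "
from h import *
need([.6246,-.0045,.0343],107.25)"
```

```text
clock: 8.35
tcp_pos: [0.6244, -0.0042, 0.1976]
ee_rot: [-0.0, -0.151, 0.988, 0.0]
contact_force: [-20.1, -0.2, 47.7]
opening: 0.464
finger_force: 47.6
clock: 8.72
tcp_pos: [0.6244, -0.0043, 0.1975]
ee_rot: [0.0, -0.151, 0.988, 0.0]
contact_force: [-23.9, 0.4, 58.8]
opening: 0.462
finger_force: 49.2
t 8.72 grasp pt [ 0.6244 -0.0041  0.0428] yaw 107.41 tilt [0.0001 0.001 ] F [-23.9    0.41  58.8 ] open 0.462 ff 49.2 q7 1.85
 shift [-0.    -0.004  0.085] wz 0.005
```

```bash
M="python3 -m handwheel"
$M '[[[0,0,-0.08,0,0,0,-1],[0,0,-0.12,0,0,0,-1],[0,0,-0.12,0,0,0,-1]]]'
python3 -c "
from h import *
need([.6246,-.0045,.0343],107.25)
s=snap('scene');im=s['img'];c=cv2.resize(im[150:250,210:310],None,fx=6,fy=6,interpolation=2);cv2.imwrite('pics/d1.png',c[:,:,::-1])"
```

```text
clock: 9.1
tcp_pos: [0.6246, -0.0039, 0.2028]
ee_rot: [0.0, -0.152, 0.988, 0.0]
contact_force: [-0.1, -0.2, -0.6]
opening: 0.465
finger_force: 41.9
t 9.1 grasp pt [ 0.6246 -0.0039  0.0481] yaw 107.46 tilt [0.     0.0001] F [-0.15 -0.25 -0.65] open 0.465 ff 41.9 q7 1.85
 shift [ 0.002 -0.006  0.138] wz 0.007
```

View pics/d1.png

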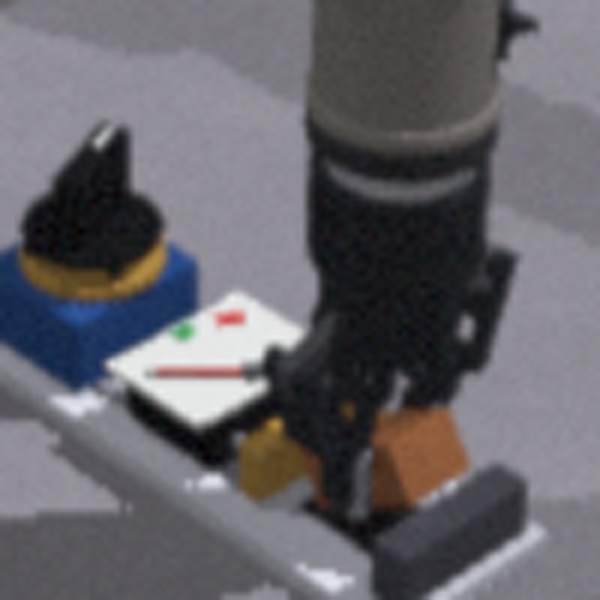

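The block has pitched in the grip: its end-face edge leans from (450,410) to (470,460), so it caught on the fence's top edge. I'll set it down on free desk to level it, re-measure and regrip.

```bash
M="python3 -m handwheel"
$M '[[[0,0,-0.4,0,0,0,-1],[0,0,-0.8,0,0,0,-1],[0,0,-0.8,0,0,0,-1]]]'
$M '[[[0,0.4,0,0,0,0,-1],[0,0.8,0,0,0,0,-1],[0,0.8,0,0,0,0,-1]]]'
$M '[[[0,0.4,0,0,0,0,-1],[0,0.8,0,0,0,0,-1],[0,0.8,0,0,0,0,-1]]]'
python3 -c "
from h import *
need([.585,.148,.045],107.25)"
```

```text
clock: 9.52
tcp_pos: [0.6259, -0.0041, 0.2858]
ee_rot: [0.003, -0.152, 0.988, -0.0]
contact_force: [0.0, -0.3, 0.1]
opening: 0.464
finger_force: 41.8
clock: 9.9
tcp_pos: [0.5991, 0.0766, 0.2815]
ee_rot: [-0.001, -0.155, 0.988, 0.001]
contact_force: [-0.3, -0.2, -0.9]
opening: 0.461
finger_force: 41.8
clock: 10.28
tcp_pos: [0.5754, 0.1519, 0.2819]
ee_rot: [-0.001, -0.154, 0.988, 0.001]
contact_force: [0.3, 0.6, -0.0]
opening: 0.466
finger_force: 41.8
t 10.28 grasp pt [0.575  0.1521 0.1272] yaw 107.76 tilt [-0.0023  0.0011] F [ 0.34  0.55 -0.  ] open 0.466 ff 41.8 q7 1.56
 shift [-0.084 -0.07   0.821] wz 0.017
```

```bash
M="python3 -m handwheel"
$M '[[[0,0,0.4,0,0,0,-1],[0,0,0.85,0,0,0,-1],[0,0,0.85,0,0,0,-1],[0,0,0.85,0,0,0,-1]]]'
$M '[[[0,0,0.03,0,0,0,-1],[0,0,0.05,0,0,0,-1],[0,0,0.05,0,0,0,-1]]]'
python3 -c "
from h import *
need([.585,.148,.034],107.25)"
```

```text
clock: 10.78
tcp_pos: [0.5773, 0.1477, 0.199]
ee_rot: [0.0, -0.151, 0.989, -0.0]
contact_force: [-0.0, 0.7, 0.8]
opening: 0.464
finger_force: 41.8
clock: 11.15
tcp_pos: [0.5766, 0.1486, 0.1937]
ee_rot: [0.0, -0.152, 0.988, 0.0]
contact_force: [0.1, 0.2, -0.3]
opening: 0.465
finger_force: 41.8
t 11.15 grasp pt [0.5767 0.1486 0.039 ] yaw 107.45 tilt [0.0007 0.0003] F [ 0.1   0.21 -0.35] open 0.465 ff 41.8 q7 1.57
 shift [-0.077 -0.031  0.05 ] wz 0.007
```

```bash
M="python3 -m handwheel"
$M '[[[0,0,0.04,0,0,0,-1],[0,0,0.04,0,0,0,-1]]]'
$M '[[[0,0,0.03,0,0,0,-1],[0,0,0.03,0,0,0,-1]]]'
```

```text
clock: 11.4
tcp_pos: [0.5764, 0.1485, 0.1889]
ee_rot: [-0.0, -0.152, 0.988, -0.0]
contact_force: [0.1, 0.5, -0.9]
opening: 0.46
finger_force: 41.8
clock: 11.65
tcp_pos: [0.5767, 0.1486, 0.1861]
ee_rot: [0.0, -0.152, 0.988, 0.0]
contact_force: [-0.2, 0.3, -0.6]
opening: 0.466
finger_force: 42.0
```

```bash
M="python3 -m handwheel"
$M '[[[0,0,0.03,0,0,0,-1],[0,0,0.03,0,0,0,-1]]]'
$M '[[[0,0,0.03,0,0,0,-1],[0,0,0.03,0,0,0,-1]]]'
```

```text
clock: 11.9
tcp_pos: [0.5774, 0.1488, 0.1848]
ee_rot: [0.001, -0.152, 0.988, 0.0]
contact_force: [-0.9, -0.3, 11.5]
opening: 0.463
finger_force: 43.7
clock: 12.15
tcp_pos: [0.5786, 0.1492, 0.1829]
ee_rot: [0.003, -0.152, 0.988, 0.001]
contact_force: [-0.7, -0.4, 16.4]
opening: 0.461
finger_force: 44.6
```

```bash
M="python3 -m handwheel"
$M '[[[0,0,0,0,0,0,0.9],[0,0,0,0,0,0,0.9],[0,0,0,0,0,0,0.9]]]'
$M '[[[0,0,-0.5,0,0,0,1],[0,0,-1,0,0,0,1],[0,0,-1,0,0,0,1]]]'
$M '[[[0,-0.5,-0.2,0,0,0,1],[0,-1,-0.2,0,0,0,1],[0,-1,-0.2,0,0,0,1]]]'
$M '[[[0.2,-0.5,0,0,0,0,1],[0.5,-1,0,0,0,0,1],[0.5,-1,0,0,0,0,1]]]'
$M '[[[0.2,-0.5,0,0,0,0,1],[0.5,-1,0,0,0,0,1],[0.5,-1,0,0,0,0,1]]]'
cat > m.py <<'E'
from h import *
# block: corners of the brown mask in both views + jig profile
a=snap('scene');b=snap('top')
np.savez('s1.npz',**{k+n:np.array(s[k]) for n,s in (('a',a),('b',b)) for k in s})
for s,nm in((a,'scene'),(b,'top')):
    H,S,V=[c.astype(int) for c in cv2.split(cv2.cvtColor(s['img'],cv2.COLOR_RGB2HSV))]
    m=((S>90)&(H<13)&(V>50)).astype(np.uint8)
    for c in cv2.findContours(m,0,2)[0]:
        if cv2.contourArea(c)<60: continue
        r=cv2.minAreaRect(c);P=np.array([ray(s,p,.03)[:2] for p in cv2.boxPoints(r)])
        if .3<P[:,0].mean()<.75 and abs(P[:,1].mean())<.4:
            print(nm,np.round(r[0],1),cv2.contourArea(c),P.mean(0).round(4),np.round([np.linalg.norm(P[1]-P[0]),np.linalg.norm(P[2]-P[1])],4),[round(np.degrees(np.arctan2(*(P[i+1]-P[i])[::-1]))%180,1) for i in(0,1)])
cv2.imwrite('pics/e0.png',np.hstack([cv2.resize(b['img'][100:250,180:300],None,fx=3.3,fy=4,interpolation=2),cv2.resize(a['img'][130:280,200:320],None,fx=3.3,fy=4,interpolation=2)])[:,:,::-1])
need(None)
E
python3 m.py
```

```text
clock: 12.52
tcp_pos: [0.5763, 0.1485, 0.1798]
ee_rot: [-0.0, -0.152, 0.988, -0.0]
contact_force: [0.8, 0.0, 0.6]
opening: 0.95
finger_force: 0.0
clock: 12.9
tcp_pos: [0.5781, 0.1489, 0.284]
ee_rot: [0.004, -0.151, 0.988, 0.001]
contact_force: [-0.1, 0.1, -0.3]
opening: 0.997
finger_force: 0.0
clock: 13.28
tcp_pos: [0.607, 0.0476, 0.2993]
ee_rot: [-0.001, -0.148, 0.989, -0.002]
contact_force: [-0.8, 0.2, 0.1]
opening: 1.001
finger_force: 0.0
clock: 13.65
tcp_pos: [0.587, -0.0625, 0.299]
ee_rot: [-0.002, -0.148, 0.989, -0.001]
contact_force: [0.0, 1.3, -0.4]
opening: 1.002
finger_force: 0.0
clock: 14.02
tcp_pos: [0.5693, -0.1721, 0.2993]
ee_rot: [-0.001, -0.148, 0.989, -0.001]
contact_force: [-0.9, 0.6, -0.3]
opening: 1.001
finger_force: 0.0
scene [186.7 266. ] 207.5 [ 0.6515 -0.2584] [0.0431 0.084 ] [np.float64(136.3), np.float64(23.2)]
scene [315.  212.4] 322.5 [0.6052 0.1404] [0.0728 0.0821] [np.float64(130.2), np.float64(16.7)]
top [189.3 157.5] 339.5 [0.5877 0.1527] [0.0397 0.0691] [np.float64(107.7), np.float64(17.5)]
t 14.12 grasp pt [ 0.5708 -0.1666  0.1446] yaw 107.43 tilt [-0.0013  0.0011] F [-1.08  1.12 -0.31] open 1.004 ff 0.0 q7 2.13
```

View pics/e0.png

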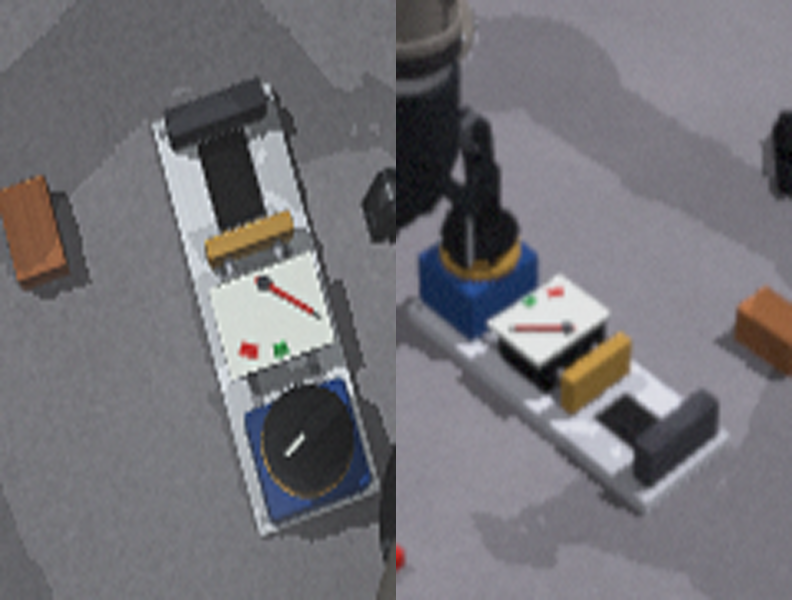

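Left half (top view): the block lies flat on the desk with its top face centred at (34,226), and the jig is unchanged. Right half (scene): the block sits flat at (765,330), and the needle is still at rest. I'll regrip at its measured centre.

Run:
```python
from h import *
z=np.load('s1.npz')
A={k:z[k+'a'] for k in('img','mtx','world_from_camera')};B={k:z[k+'b'] for k in('img','mtx','world_from_camera')}
a=np.radians(17.25);x=-np.array([np.cos(a),np.sin(a)]);y=np.array([-x[1],x[0]]);O=np.array([.5439,-.0296])
# block seen as a brightness profile along its own length and width (top view, z=.03)
c=np.array([.590,.151]);xs=np.arange(-.045,.046,.003)
p=profile(B,c,17.5,.03,xs,np.linspace(-.01,.01,7));print('along x',[(round(u,3),int(v[0]),int(v[2])) for u,v in zip(xs,p)])
q=profile(B,c,107.5,.03,xs,np.linspace(-.02,.02,7));print('along y',[(round(u,3),int(v[0]),int(v[2])) for u,v in zip(xs,q)])
# scene view: same at z=.03
p=profile(A,c,17.5,.03,xs,np.linspace(-.01,.01,7));print('scene x',[(round(u,3),int(v[0]),int(v[2])) for u,v in zip(xs,p)])
# jig edges top view, three lateral positions
for yy in(-.03,.03):
    xs2=np.arange(-.13,-.036,.003);p=profile(B,O,17.25,.0445,xs2,np.linspace(yy-.004,yy+.004,5));print('jig',yy,[(round(u,3),int(v[0]),int(v[2])) for u,v in zip(xs2,p)if not -.1<u<-.058])
need([.590,.151,.14],107.5)
```

```text
along x [(np.float64(-0.045), 102, 105), (np.float64(-0.042), 101, 105), (np.float64(-0.039), 102, 106), (np.float64(-0.036), 101, 104), (np.float64(-0.033), 111, 79), (np.float64(-0.03), 131, 59), (np.float64(-0.027), 129, 59), (np.float64(-0.024), 129, 59), (np.float64(-0.021), 129, 58), (np.float64(-0.018), 129, 60), (np.float64(-0.015), 130, 60), (np.float64(-0.012), 129, 60), (np.float64(-0.009), 130, 60), (np.float64(-0.006), 129, 60), (np.float64(-0.003), 129, 60), (np.float64(0.0), 129, 60), (np.float64(0.003), 130, 61), (np.float64(0.006), 130, 62), (np.float64(0.009), 130, 62), (np.float64(0.012), 129, 61), (np.float64(0.015), 130, 62), (np.float64(0.018), 133, 63), (np.float64(0.021), 137, 65), (np.float64(0.024), 145, 68), (np.float64(0.027), 152, 70), (np.float64(0.03), 115, 58), (np.float64(0.033), 69, 44), (np.float64(0.036), 72, 50), (np.float64(0.039), 73, 70), (np.float64(0.042), 73, 75), (np.float64(0.045), 77, 79)]
along y [(np.float64(-0.045), 105, 108), (np.float64(-0.042), 105, 108), (np.float64(-0.039), 104, 107), (np.float64(-0.036), 106, 108), (np.float64(-0
[... 2353 characters left out ...]
13), 57, 63), (np.float64(-0.127), 58, 63), (np.float64(-0.124), 58, 64), (np.float64(-0.121), 55, 60), (np.float64(-0.118), 38, 41), (np.float64(-0.115), 37, 39), (np.float64(-0.112), 44, 46), (np.float64(-0.109), 74, 77), (np.float64(-0.106), 88, 93), (np.float64(-0.103), 88, 93), (np.float64(-0.058), 180, 189), (np.float64(-0.055), 188, 198), (np.float64(-0.052), 197, 208), (np.float64(-0.049), 191, 202), (np.float64(-0.046), 169, 134), (np.float64(-0.043), 171, 74), (np.float64(-0.04), 170, 77), (np.float64(-0.037), 167, 76)]
t 14.12 grasp pt [ 0.5708 -0.1666  0.1446] yaw 107.43 tilt [-0.0013  0.0011] F [-1.08  1.12 -0.31] open 1.004 ff 0.0 q7 2.13
 shift [-1.135  2.973  0.049] wz -0.002
```

```bash
M="python3 -m handwheel"
$M '[[[-0.2,0.5,0,0,0,0,1],[-0.4,1,0,0,0,0,1],[-0.4,1,0,0,0,0,1]]]'
$M '[[[-0.2,0.5,0,0,0,0,1],[-0.4,1,0,0,0,0,1],[-0.4,1,0,0,0,0,1]]]'
$M '[[[-0.2,0.5,0,0,0,0,1],[-0.35,0.97,0,0,0,0,1],[-0.35,0.97,0,0,0,0,1],[-0.35,0.97,0,0,0,0,1]]]'
python3 -c "
from h import *
need([.5917,.1535,.05],107.5)"
```

```text
clock: 14.5
tcp_pos: [0.5799, -0.0515, 0.2996]
ee_rot: [-0.0, -0.158, 0.987, 0.002]
contact_force: [-0.2, -0.6, 0.3]
opening: 1.002
finger_force: 0.0
clock: 14.88
tcp_pos: [0.5872, 0.0545, 0.2997]
ee_rot: [0.0, -0.157, 0.988, 0.002]
contact_force: [0.1, -1.1, -0.4]
opening: 1.005
finger_force: 0.0
clock: 15.38
tcp_pos: [0.5915, 0.1497, 0.2998]
ee_rot: [-0.0, -0.152, 0.988, -0.0]
contact_force: [0.6, -0.3, 0.5]
opening: 1.002
finger_force: 0.0
t 15.38 grasp pt [0.5914 0.1496 0.1451] yaw 107.47 tilt [-0.0008 -0.001 ] F [ 0.6  -0.33  0.45] open 1.002 ff 0.0 q7 1.57
 shift [-0.015  0.037  0.951] wz -0.001
```

```bash
M="python3 -m handwheel"
$M '[[[-0.01,0.04,0.5,0,0,0,1],[-0.01,0.04,0.96,0,0,0,1],[-0.01,0.04,0.96,0,0,0,1],[-0.01,0.04,0.96,0,0,0,1]]]'
$M '[[[0,0,0.13,0,0,0,1],[0,0,0.25,0,0,0,1],[0,0,0.25,0,0,0,1]]]'
python3 -c "
from h import *
need([.5917,.1535,.023],107.5)"
$M '[[[0,0,0,0,0,0,-1],[0,0,0,0,0,0,-1],[0,0,0,0,0,0,-1],[0,0,0,0,0,0,-1],[0,0,0,0,0,0,-1]]]' 45
python3 -c "
from h import *
need([.5917,.1535,.023],107.5)"
```

```text
clock: 15.88
tcp_pos: [0.5924, 0.1533, 0.2056]
ee_rot: [0.001, -0.151, 0.989, -0.0]
contact_force: [0.1, 0.0, 0.0]
opening: 1.001
finger_force: 0.0
clock: 16.25
tcp_pos: [0.591, 0.1542, 0.1783]
ee_rot: [-0.001, -0.152, 0.988, -0.0]
contact_force: [0.7, 0.2, -0.7]
opening: 1.001
finger_force: 0.0
t 16.25 grasp pt [0.5907 0.1541 0.0236] yaw 107.45 tilt [-0.0017 -0.0005] F [ 0.66  0.16 -0.67] open 1.001 ff 0.0 q7 1.57
 shift [-0.007 -0.009  0.006] wz -0.002
clock: 16.88
tcp_pos: [0.5918, 0.1544, 0.1797]
ee_rot: [0.0, -0.152, 0.988, 0.0]
contact_force: [-0.1, -1.0, 5.5]
opening: 0.459
finger_force: 46.9
t 16.88 grasp pt [0.592  0.1545 0.025 ] yaw 107.45 tilt [0.0009 0.0004] F [-0.14 -0.99  5.51] open 0.459 ff 46.9 q7 1.57
 shift [ 0.005 -0.008  0.02 ] wz -0.002
```

```bash
M="python3 -m handwheel"
$M '[[[0,0,-0.4,0,0,0,-1],[0,0,-0.8,0,0,0,-1],[0,0,-0.8,0,0,0,-1],[0,0,-0.8,0,0,0,-1]]]'
python3 -c "
from h import *
need([.6236,-.0048,.085],107.25)"
```

```text
clock: 17.38
tcp_pos: [0.591, 0.1542, 0.2584]
ee_rot: [-0.001, -0.152, 0.988, -0.0]
contact_force: [0.4, -0.5, -1.1]
opening: 0.456
finger_force: 46.3
t 17.38 grasp pt [0.5908 0.1542 0.1037] yaw 107.45 tilt [-0.0013 -0.0004] F [ 0.36 -0.54 -1.14] open 0.456 ff 46.3 q7 1.56
 shift [ 0.163 -1.615  0.187] wz 0.007
```

```bash
M="python3 -m handwheel"
$M '[[[0.04,-0.4,0,0,0,0,-1],[0.08,-0.8,0,0,0,0,-1],[0.08,-0.8,0,0,0,0,-1],[0.08,-0.8,0,0,0,0,-1]]]'
$M '[[[0.04,-0.4,0,0,0,0,-1],[0.08,-0.81,0.18,0,0,0.01,-1],[0.08,-0.81,0.18,0,0,0.01,-1],[0.08,-0.81,0.18,0,0,0.01,-1]]]'
cat > chk.py <<'E'
from h import *
a=np.radians(17.25);x=-np.array([np.cos(a),np.sin(a)]);y=np.array([-x[1],x[0]]);O=np.array([.5439,-.0296])
need([.6236,-.0048,.05],107.25)
s=snap('scene')
o=arm.observe();g=np.array(o['tcp_pos']);zt=g[2]-arm.pinch_z-.0245+.030
print('grasp J',((g[:2]-O)@x).round(4),((g[:2]-O)@y).round(4))
xs=np.arange(-.132,-.096,.003)
for yy in(0,.01):
    for zz,n in((zt,'top'),(zt-.015,'mid')):
        p=profile(s,O,17.25,zz,xs,np.linspace(yy-.004,yy+.004,5));print(n,yy,[(round(float(u),3),int(v[0]),int(v[2])) for u,v in zip(xs,p)])
c=cv2.resize(s['img'][150:250,210:310],None,fx=6,fy=6,interpolation=2);cv2.imwrite('pics/f0.png',c[:,:,::-1])
E
python3 chk.py
```

```text
clock: 17.88
tcp_pos: [0.6072, 0.076, 0.2578]
ee_rot: [-0.001, -0.152, 0.988, 0.0]
contact_force: [-0.0, 0.9, -0.5]
opening: 0.459
finger_force: 46.3
clock: 18.38
tcp_pos: [0.6243, -0.0022, 0.2406]
ee_rot: [-0.001, -0.15, 0.989, 0.001]
contact_force: [0.7, 0.0, -1.3]
opening: 0.462
finger_force: 46.3
t 18.38 grasp pt [ 0.6241 -0.002   0.0859] yaw 107.25 tilt [-0.0013  0.0012] F [ 0.73  0.   -1.34] open 0.462 ff 46.3 q7 1.83
 shift [ 0.012 -0.026  0.359] wz 0.0
grasp J -0.0851 -0.0028
top 0 [(-0.132, 125, 103), (-0.129, 112, 68), (-0.126, 107, 50), (-0.123, 106, 43), (-0.12, 110, 44), (-0.117, 125, 51), (-0.114, 145, 59), (-0.111, 152, 62), (-0.108, 153, 63), (-0.105, 155, 64), (-0.102, 156, 65), (-0.099, 158, 66), (-0.096, 163, 67)]
mid 0 [(-0.132, 144, 151), (-0.129, 139, 139), (-0.126, 123, 102), (-0.123, 110, 61), (-0.12, 107, 46), (-0.117, 105, 43), (-0.114, 106, 45), (-0.111, 105, 46), (-0.108, 108, 45), (-0.105, 118, 49), (-0.102, 136, 56), (-0.099, 141, 59), (-0.096, 141, 60)]
top 0.01 [(-0.132, 108, 47), (-0.129, 107, 44), (-0.126, 108, 46), (-0.123, 107, 45), (-0.12, 111, 46), (-0.117, 125, 52), (-0.114, 146, 61), (-0.111, 153, 64), (-0.108, 154, 65), (-0.105, 153, 63), (-0.102, 153, 64), (-0.099, 154, 62), (-0.096, 149, 62)]
mid 0.01 [(-0.132, 158, 166), (-0.129, 150, 152), (-0.126, 128, 108), (-0.123, 109, 60), (-0.12, 103, 43), (-0.117, 103, 43), (-0.114, 103, 43), (-0.111, 99, 40), (-0.108, 94, 39), (-0.105, 87, 35), (-0.102, 87, 36), (-0.099, 85, 37), (-0.096, 83, 35)]
```

View pics/f0.png

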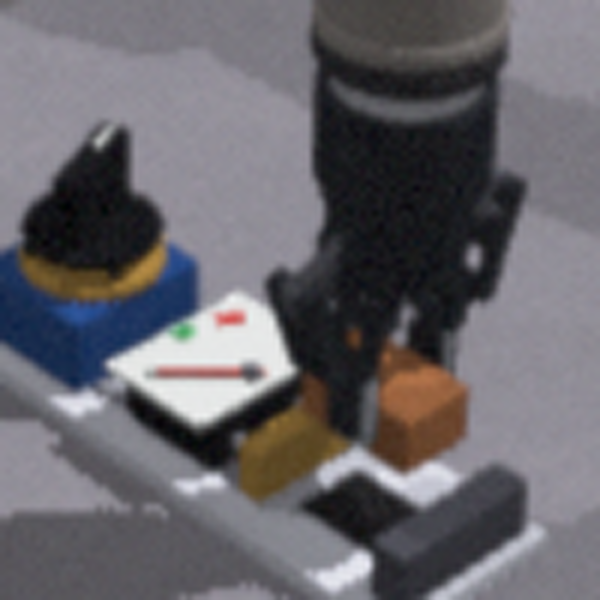

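The block now hangs level over the bed. Its end face is at crop (375–467, 385–470), clear of both fence and jaw, and its fence-end edge measures −0.117, as expected. I'll lower it gently. That was my last picture, so from here I work from numbers only.

```bash
M="python3 -m handwheel"
$M '[[[0.01,-0.02,0,0,0,0,-1],[0.01,-0.02,0.06,0,0,0,-1],[0.01,-0.02,0.12,0,0,0,-1],[0.01,-0.02,0.12,0,0,0,-1]]]'
python3 -c "
from h import *
need([.6236,-.0048,.037],107.25)"
```

```text
clock: 18.92
tcp_pos: [0.6238, -0.0061, 0.2284]
ee_rot: [-0.001, -0.149, 0.989, 0.0]
contact_force: [0.1, -0.4, 0.1]
opening: 0.457
finger_force: 46.3
t 18.93 grasp pt [ 0.6236 -0.0061  0.0737] yaw 107.16 tilt [-0.0014 -0.    ] F [ 0.07 -0.45  0.15] open 0.457 ff 46.3 q7 1.84
 shift [-0.004  0.012  0.367] wz -0.003
```

```bash
M="python3 -m handwheel"
$M '[[[0,0,0.04,0,0,0,-1],[0,0,0.08,0,0,0,-1],[0,0,0.08,0,0,0,-1]]]'
$M '[[[0,0,0.04,0,0,0,-1],[0,0,0.04,0,0,0,-1]]]'
python3 -c "
from h import *
need([.6236,-.0048,.037],107.25)"
```

```text
clock: 19.3
tcp_pos: [0.624, -0.0063, 0.2208]
ee_rot: [-0.0, -0.149, 0.989, 0.0]
contact_force: [-0.3, -0.7, 0.1]
opening: 0.459
finger_force: 46.3
clock: 19.55
tcp_pos: [0.624, -0.0063, 0.2169]
ee_rot: [-0.0, -0.149, 0.989, 0.0]
contact_force: [-0.9, 0.2, -0.2]
opening: 0.462
finger_force: 46.3
t 19.55 grasp pt [ 0.6239 -0.0063  0.0622] yaw 107.14 tilt [-0.0005 -0.    ] F [-0.87  0.24 -0.21] open 0.462 ff 46.3 q7 1.84
 shift [-0.001  0.015  0.252] wz -0.004
```

Now 7 mm below the fence top with no contact, so I'll go on down.

```bash
M="python3 -m handwheel"
$M '[[[0,0.01,0.05,0,0,0,-1],[0,0.01,0.1,0,0,0,-1],[0,0.01,0.1,0,0,0,-1]]]'
$M '[[[0,0,0.05,0,0,0,-1],[0,0,0.09,0,0,0,-1],[0,0,0.09,0,0,0,-1]]]'
$M '[[[0,0,0.03,0,0,0,-1],[0,0,0.03,0,0,0,-1]]]'
python3 -c "
from h import *
need([.6236,-.0048,.037],107.25)"
```

```text
clock: 19.92
tcp_pos: [0.6236, -0.0053, 0.2065]
ee_rot: [-0.001, -0.149, 0.989, 0.0]
contact_force: [0.3, 0.8, -0.3]
opening: 0.459
finger_force: 46.3
clock: 20.3
tcp_pos: [0.6236, -0.0054, 0.1977]
ee_rot: [-0.0, -0.149, 0.989, 0.0]
contact_force: [-0.2, -0.1, -0.7]
opening: 0.458
finger_force: 46.3
clock: 20.55
tcp_pos: [0.6238, -0.0053, 0.195]
ee_rot: [-0.0, -0.149, 0.989, 0.0]
contact_force: [-0.4, -0.3, -0.5]
opening: 0.457
finger_force: 46.3
t 20.55 grasp pt [ 0.6237 -0.0053  0.0403] yaw 107.15 tilt [-0.0003  0.    ] F [-0.44 -0.33 -0.52] open 0.457 ff 46.3 q7 1.84
 shift [-0.     0.005  0.033] wz -0.003
```

```bash
M="python3 -m handwheel"
$M '[[[0,0,0.02,0,0,0,-1],[0,0,0.02,0,0,0,-1]]]'
$M '[[[0,0,0.015,0,0,0,-1],[0,0,0.015,0,0,0,-1]]]'
```

```text
clock: 20.8
tcp_pos: [0.6238, -0.0053, 0.1931]
ee_rot: [-0.0, -0.149, 0.989, 0.0]
contact_force: [0.0, 0.2, -0.9]
opening: 0.459
finger_force: 46.3
clock: 21.05
tcp_pos: [0.6239, -0.0053, 0.1917]
ee_rot: [0.0, -0.149, 0.989, 0.0]
contact_force: [0.8, -0.4, -0.6]
opening: 0.456
finger_force: 46.4
```

```bash
M="python3 -m handwheel"
$M '[[[0,0,0.012,0,0,0,-1],[0,0,0.012,0,0,0,-1]]]'
$M '[[[0,0,0.01,0,0,0,-1],[0,0,0.01,0,0,0,-1]]]'
```

```text
clock: 21.3
tcp_pos: [0.6239, -0.0054, 0.1917]
ee_rot: [0.0, -0.149, 0.989, 0.0]
contact_force: [-3.9, 0.3, 10.0]
opening: 0.459
finger_force: 47.7
clock: 21.55
tcp_pos: [0.6239, -0.0054, 0.1917]
ee_rot: [0.0, -0.149, 0.989, 0.0]
contact_force: [-7.1, 0.4, 18.7]
opening: 0.461
finger_force: 48.8
```

```bash
M="python3 -m handwheel"
$M '[[[0,0,-0.01,0,0,0,0.6],[0,0,-0.01,0,0,0,0.6],[0,0,-0.01,0,0,0,0.6]]]'
$M '[[[0,0,-0.5,0,0,0,0.6],[0,0,-0.9,0,0,0,0.6],[0,0,-0.9,0,0,0,0.6]]]'
$M '[[[0.3,-0.5,-0.3,0,0,0,0],[0.3,-1,-0.7,0,0,0,0],[0.3,-1,-0.7,0,0,0,0]]]'
$M '[[[0.3,-0.3,0,0,0,0,0],[0.9,-0.7,0,0,0,0,0],[0.9,-0.7,0,0,0,0,0]]]'
python3 - <<'E'
from h import *
a=snap('scene','a9.png');b=snap('top','b9.png')
np.savez('s2.npz',**{k+n:np.array(s[k]) for n,s in (('a',a),('b',b)) for k in s})
x0=-np.array([np.cos(np.radians(17.25)),np.sin(np.radians(17.25))]);y0=np.array([-x0[1],x0[0]]);O=np.array([.5439,-.0296])
for s,n in((b,'top'),(a,'scene')):
    for zz in(.042,):
        xs=np.arange(-.129,-.03,.003)
        p=profile(s,O,17.25,zz,xs,np.linspace(-.008,.008,7));print(n,[(round(float(u)*1e3),*map(int,v[[0,2]])) for u,v in zip(xs,p)])
        ys=np.arange(-.036,.037,.003);c=O-.083*x0
        p=profile(s,c,107.25,zz,ys,np.linspace(-.02,.02,7));print(n,'y',[(round(float(u)*1e3),*map(int,v[[0,2]])) for u,v in zip(ys,p)])
need([.4451,-.0602,.15],42.2)
E
```

```text
clock: 21.92
tcp_pos: [0.6238, -0.0053, 0.1902]
ee_rot: [-0.0, -0.149, 0.989, 0.0]
contact_force: [-0.8, -0.5, -0.7]
opening: 0.803
finger_force: 0.0
clock: 22.3
tcp_pos: [0.6252, -0.0054, 0.2838]
ee_rot: [0.003, -0.149, 0.989, -0.0]
contact_force: [0.3, -0.5, 0.8]
opening: 0.796
finger_force: 0.0
clock: 22.68
tcp_pos: [0.6253, -0.1152, 0.3528]
ee_rot: [0.002, -0.145, 0.989, -0.002]
contact_force: [-0.2, -0.1, -0.1]
opening: 0.503
finger_force: 0.0
clock: 23.05
tcp_pos: [0.556, -0.2069, 0.3489]
ee_rot: [-0.002, -0.146, 0.989, -0.0]
contact_force: [0.4, 0.3, -0.7]
opening: 0.499
finger_force: 0.0
top [(-129, 64, 71), (-126, 66, 72), (-123, 63, 69), (-120, 47, 52), (-117, 40, 40), (-114, 86, 49), (-111, 149, 66), (-108, 147, 66), (-105, 146, 64), (-102, 146, 65), (-99, 146, 64), (-96, 146, 64), (-93, 145, 64), (-90, 147, 65), (-87, 147, 65), (-84, 147, 65), (-81, 147, 64), (-78, 147, 66), (-75, 146, 65), (-72, 148, 66), (-69, 148, 66), (-66, 149, 67), (-63, 149, 67), (-60, 148, 66), (-57, 150, 66), (-54, 150, 67), (-51, 111, 55), (-48, 84, 45), (-45, 159, 71), (-42, 169, 73), (-39, 170
[... 828 characters left out ...]
70), (-57, 172, 70), (-54, 167, 67), (-51, 147, 58), (-48, 128, 49), (-45, 142, 54), (-42, 173, 67), (-39, 190, 73), (-36, 191, 74), (-33, 178, 72)]
scene y [(-36, 140, 147), (-33, 141, 148), (-30, 140, 147), (-27, 141, 148), (-24, 141, 146), (-21, 147, 143), (-18, 159, 123), (-15, 165, 93), (-12, 165, 73), (-9, 168, 69), (-6, 170, 70), (-3, 172, 71), (0, 172, 70), (3, 171, 70), (6, 172, 70), (9, 174, 71), (12, 174, 70), (15, 170, 69), (18, 160, 66), (21, 130, 53), (24, 97, 39), (27, 83, 34), (30, 81, 32), (33, 80, 33), (36, 80, 32)]
t 23.15 grasp pt [ 0.558  -0.2037  0.1946] yaw 107.02 tilt [-0.002   0.0005] F [ 0.77 -0.14  0.05] open 0.502 ff 0.0 q7 2.17
 shift [0.659 1.702 0.449] wz 2.161
```

Run:
```python
from h import *
z=np.load('s2.npz')
A={k:z[k+'a'] for k in('img','mtx','world_from_camera')};B={k:z[k+'b'] for k in('img','mtx','world_from_camera')}
K=np.array([.4451,-.0602])
x=-np.array([np.cos(np.radians(17.25)),np.sin(np.radians(17.25))]);y=np.array([-x[1],x[0]])
for s,n in((B,'top'),(A,'scene')):
    c=proj(s,[*K,.117]);H,S,V=[q.astype(int) for q in cv2.split(cv2.cvtColor(s['img'],cv2.COLOR_RGB2HSV))]
    I=np.indices(V.shape);d=np.hypot(I[1]-c[0],I[0]-c[1])
    w=np.clip(V-60,0,None)*(d<11)*(S<70);w[w<15]=0
    n_,l,st,ce=cv2.connectedComponentsWithStats((w>0).astype(np.uint8))
    print(n,'axis px',c.round(1),[(st[i].tolist(),ce[i].round(1).tolist()) for i in range(1,n_)])
    i=1+np.argmin([np.hypot(*(ce[i]-c)) for i in range(1,n_)]);P=np.argwhere(l==i)[:,::-1];W=w[l==i]
    Q=np.array([ray(s,p,.117)[:2] for p in P]);m=(Q*W[:,None]).sum(0)/W.sum();C=np.cov(Q.T,aweights=W);e,v=np.linalg.eigh(C)
    print(' line centre',m.round(4),'ang',np.degrees(np.arctan2(*v[::-1,1]))%180,'rms',np.sqrt(e).round(4),'from axis est',np.hypot(*(m-K)).round(4))
# dark disc in top view: radial extents around K at z=.072 in 12 directions
for a in range(0,360,30):
    u=np.array([np.cos(np.radians(a)),np.sin(np.radians(a))]);r=np.arange(.026,.046,.002)
    pr=[proj(B,[*(K+t*u),.07]) for t in r];m=np.array(pr,np.float32).reshape(1,-1,2)
    v=cv2.remap(B['img'],m[...,0],m[...,1],1)[0];print(a,[tuple(map(int,t[[0,2]])) for t in v])
```

```text
top axis px [273.5 206.6] [([276, 196, 1, 1, 1], [276.0, 196.0]), ([266, 208, 7, 6, 15], [269.2, 210.7])]
 line centre [ 0.4352 -0.0495] ang 132.9234479630898 rms [0.0011 0.0051] from axis est 0.0146
scene axis px [225.5 174.8] [([215, 164, 22, 19, 248], [225.4, 172.0])]
 line centre [ 0.4302 -0.0541] ang 160.00080997905334 rms [0.0181 0.0226] from axis est 0.0161
0 [(38, 40), (39, 41), (37, 40), (44, 47), (87, 91), (159, 166), (117, 123), (94, 101), (87, 93), (86, 90)]
30 [(42, 44), (42, 43), (43, 44), (38, 37), (92, 98), (103, 110), (92, 96), (89, 95), (89, 95), (90, 96)]
60 [(44, 48), (45, 47), (45, 46), (47, 55), (50, 87), (49, 109), (53, 103), (77, 111), (116, 127), (115, 124)]
90 [(49, 51), (48, 50), (48, 50), (64, 57), (78, 78), (55, 114), (56, 115), (54, 112), (62, 105), (105, 127)]
120 [(49, 52), (51, 56), (53, 57), (83, 62), (110, 83), (77, 124), (60, 127), (56, 106), (72, 97), (158, 168)]
150 [(50, 53), (53, 57), (52, 58), (74, 59), (110, 72), (107, 95), (67, 120), (62, 127), (63, 127), (64, 125)]
180 [(46, 48), (50, 52), (52, 54), (56, 54), (65, 56), (79, 78), (64, 117), (56, 116), (54, 93), (59, 77)]
210 [(42, 44), (44, 49), (42, 47), (53, 49), (70, 56), (65, 68), (45, 75), (41, 72), (44, 66), (68, 87)]
240 [(37, 39), (38, 41), (40, 42), (42, 44), (57, 47), (52, 62), (37, 74), (40, 75), (40, 74), (39, 72)]
270 [(37, 38), (35, 37), (35, 37), (36, 36), (36, 45), (36, 63), (36, 72), (72, 91), (106, 114), (99, 103)]
300 [(35, 38), (35, 38), (33, 35), (35, 36), (36, 46), (36, 71), (44, 76), (87, 104), (112, 119), (83, 86)]
330 [(39, 41), (37, 39), (37, 38), (39, 39), (40, 59), (44, 106), (45, 128), (40, 118), (65, 123), (120, 144)]
```

```bash
cat >> h.py <<'E'
def needle(s,dbg=False):
    x=-np.array([np.cos(np.radians(17.25)),np.sin(np.radians(17.25))]);y=np.array([-x[1],x[0]]);O=np.array([.5439,-.0296])
    H,S,V=[q.astype(int) for q in cv2.split(cv2.cvtColor(s['img'],cv2.COLOR_RGB2HSV))]
    roi=np.array([proj(s,[*(O+a*x+b*y),.051]) for a,b in((-.07,-.04),(-.07,.04),(.055,.04),(.055,-.04))],np.int32)
    M=np.zeros(V.shape,np.uint8);cv2.fillPoly(M,[roi],1)
    f=lambda m:[(np.array([((ray(s,p,.051)[:2]-O)@x,(ray(s,p,.051)[:2]-O)@y) for p in np.argwhere(l==i)[:,::-1]]),S[l==i]) for n,l,st,_ in[cv2.connectedComponentsWithStats((m&M),connectivity=8)] for i in range(1,n) if st[i,4]>=4]
    red=f(((((H<8)|(H>172))&(S>60))).astype(np.uint8));grn=f(((H>40)&(H<85)&(S>60)).astype(np.uint8))
    out=[]
    for nm,L in(('red',red),('green',grn)):
        for P,W in L:
            m=np.average(P,axis=0,weights=W);e,v=np.linalg.eigh(np.cov(P.T,aweights=W))
            out.append((nm,len(P),m.round(4).tolist(),'ang',round(float(np.degrees(np.arctan2(v[1,1],v[0,1]))%180),1),'sd',np.sqrt(np.abs(e)).round(4).tolist()))
    return out
E
python3 - <<'E'
from h import *
z=np.load('s2.npz')
for n in 'ab':
    s={k:z[k+n] for k in('img','mtx','world_from_camera')}
    for r in needle(s): print(n,r)
need([.4455,-.0607,.155],42.7)
E
```

```text
a ('red', 10, [0.0309, -0.0183], 'ang', 50.4, 'sd', [0.0025, 0.0039])
a ('red', 26, [0.0098, 0.0199], 'ang', 46.7, 'sd', [0.0023, 0.0104])
a ('green', 6, [0.0391, 0.0044], 'ang', 142.8, 'sd', [0.0023, 0.0026])
b ('red', 24, [0.0119, 0.0172], 'ang', 46.2, 'sd', [0.0011, 0.0114])
b ('red', 21, [0.0341, -0.0234], 'ang', 54.6, 'sd', [0.0026, 0.0039])
b ('green', 14, [0.0406, 0.0], 'ang', 82.1, 'sd', [0.0023, 0.0031])
t 23.15 grasp pt [ 0.558  -0.2037  0.1946] yaw 107.02 tilt [-0.002   0.0005] F [ 0.77 -0.14  0.05] open 0.502 ff 0.0 q7 2.17
 shift [0.657 1.696 0.399] wz 2.144
```

```bash
M="python3 -m handwheel"
$M '[[[0.15,0.4,0,0,0,0.3,0.4],[0.33,0.85,0,0,0,0.6,0.4],[0.33,0.85,0,0,0,1,0.4],[0.33,0.85,0,0,0,1,0.4]]]'
$M '[[[0,0,0,0,0,0.3,0.4],[0,0,0,0,0,0.6,0.4],[0,0,0,0,0,1,0.4],[0,0,0,0,0,1,0.4]]]'
python3 -c "
from h import *
need([.4455,-.0607,.155],42.7)"
```

```text
clock: 23.65
tcp_pos: [0.5035, -0.1292, 0.3501]
ee_rot: [-0.0, 0.11, 0.994, 0.0]
contact_force: [-0.1, -0.7, -0.1]
opening: 0.697
finger_force: 0.0
clock: 24.15
tcp_pos: [0.5035, -0.131, 0.3502]
ee_rot: [0.0, 0.363, 0.932, -0.0]
contact_force: [0.2, 0.5, -0.5]
opening: 0.701
finger_force: 0.0
t 24.15 grasp pt [ 0.5035 -0.131   0.1955] yaw 47.38 tilt [-0.0001 -0.0002] F [ 0.2   0.54 -0.46] open 0.701 ff 0.0 q7 1.08
 shift [0.903 0.125 0.405] wz 0.156
```

```bash
M="python3 -m handwheel"
$M '[[[0.4,0.06,0,0,0,0.1,0.4],[0.9,0.12,0.2,0,0,0.16,0.4],[0.9,0.12,0.4,0,0,0.16,0.4],[0.9,0.12,0.4,0,0,0.16,0.4],[0.9,0.12,0.4,0,0,0.16,0.4]]]'
python3 -c "
from h import *
need([.4455,-.0607,.102],42.7)"
```

```text
clock: 24.78
tcp_pos: [0.4457, -0.062, 0.3111]
ee_rot: [0.001, 0.403, 0.915, 0.0]
contact_force: [0.2, 0.1, 0.7]
opening: 0.702
finger_force: 0.0
t 24.77 grasp pt [ 0.4459 -0.062   0.1564] yaw 42.43 tilt [ 0.001  -0.0003] F [0.23 0.1  0.69] open 0.702 ff 0.0 q7 0.85
 shift [0.013 0.006 0.544] wz -0.009
```

```bash
M="python3 -m handwheel"
$M '[[[0.01,0,0.25,0,0,-0.01,0.4],[0.01,0,0.5,0,0,-0.01,0.4],[0.01,0,0.54,0,0,-0.01,0.4],[0.01,0,0.54,0,0,-0.01,0.4]]]'
$M '[[[0,0,0,0,0,0,-1],[0,0,0,0,0,0,-1],[0,0,0,0,0,0,-1],[0,0,0,0,0,0,-1]]]' 60
python3 -c "
from h import *
need([.4455,-.0607,.102],42.7);print(arm.observe()['ft_torque'])"
```

```text
clock: 25.28
tcp_pos: [0.4448, -0.0613, 0.2571]
ee_rot: [0.0, 0.402, 0.916, 0.0]
contact_force: [1.1, 0.1, 0.2]
opening: 0.7
finger_force: 0.0
clock: 25.78
tcp_pos: [0.4435, -0.0623, 0.2566]
ee_rot: [-0.0, 0.402, 0.916, -0.001]
contact_force: [-1.5, -4.6, 0.6]
opening: 0.175
finger_force: 61.2
t 25.77 grasp pt [ 0.4433 -0.0625  0.1019] yaw 42.56 tilt [-0.0011 -0.0013] F [-1.54 -4.6   0.61] open 0.175 ff 61.2 q7 0.9
 shift [-0.002  0.028 -0.001] wz -0.005
[-1.05875986  0.39962109  0.04435603]
```

```bash
M="python3 -m handwheel"
$M '[[[0,-0.025,0,0,0,0,-1],[0,-0.025,0,0,0,0,-1],[0,-0.025,0,0,0,0,-1]]]'
$M '[[[0,0,0.02,0,0,0,-1],[0,0,0.02,0,0,0,-1]]]'
python3 -c "
from h import *
need([.4455,-.0607,.102],42.7)"
```

```text
clock: 26.15
tcp_pos: [0.4429, -0.0626, 0.2569]
ee_rot: [0.001, 0.402, 0.916, 0.0]
contact_force: [1.9, 0.3, 1.5]
opening: 0.177
finger_force: 61.3
clock: 26.4
tcp_pos: [0.443, -0.0626, 0.2546]
ee_rot: [0.001, 0.402, 0.916, 0.0]
contact_force: [2.9, -0.9, 2.0]
opening: 0.18
finger_force: 61.6
t 26.4 grasp pt [ 0.4432 -0.0626  0.0999] yaw 42.65 tilt [ 0.0015 -0.0001] F [ 2.86 -0.9   2.03] open 0.18 ff 61.6 q7 0.91
 shift [-0.002  0.03  -0.021] wz -0.002
```

```bash
M="python3 -m handwheel"
$M '[[[0,0,0.01,0,0,0,-1],[0,0,0.01,0,0,0,-1]]]'
$M '[[[0,0,0.01,0,0,0,-1],[0,0,0.01,0,0,0,-1]]]'
```

```text
clock: 26.65
tcp_pos: [0.443, -0.0626, 0.2539]
ee_rot: [0.001, 0.402, 0.916, 0.0]
contact_force: [2.0, -0.7, 6.0]
opening: 0.173
finger_force: 62.4
clock: 26.9
tcp_pos: [0.4429, -0.0627, 0.2533]
ee_rot: [0.001, 0.402, 0.916, 0.0]
contact_force: [0.7, -1.0, 14.0]
opening: 0.179
finger_force: 63.2
```

```bash
M="python3 -m handwheel"
$M '[[[0,0,0.007,0,0,0,-1],[0,0,0.007,0,0,0,-1]]]'
```

```text
clock: 27.15
tcp_pos: [0.443, -0.0627, 0.2529]
ee_rot: [0.001, 0.402, 0.916, 0.001]
contact_force: [-0.2, -1.1, 18.3]
opening: 0.178
finger_force: 63.8
```

```bash
M="python3 -m handwheel"
$M '[[[0,0,-0.004,0,0,0,-1],[0,0,-0.004,0,0,0.1,-1],[0,0,-0.004,0,0,0.2,-1],[0,0,-0.004,0,0,0.3,-1],[0,0,-0.004,0,0,0.4,-1]]]'
python3 -c "
from h import *
need(None)
for r in needle(snap('scene')): print(r)"
```

```text
clock: 27.78
tcp_pos: [0.4429, -0.0628, 0.2531]
ee_rot: [0.001, 0.496, 0.868, 0.001]
contact_force: [-0.3, -1.3, 15.6]
opening: 0.176
finger_force: 63.4
t 27.77 grasp pt [ 0.4431 -0.0627  0.0984] yaw 30.55 tilt [0.0015 0.0003] F [-0.31 -1.3  15.59] open 0.176 ff 63.4 q7 0.73
('red', 12, [0.0291, -0.018], 'ang', 69.0, 'sd', [0.0029, 0.004])
('red', 15, [0.0101, 0.0226], 'ang', 44.0, 'sd', [0.0014, 0.0106])
('green', 8, [0.037, 0.0049], 'ang', 140.2, 'sd', [0.0024, 0.0034])
```

```bash
M="python3 -m handwheel"
$M '[[[0,0,0,0,0,0.15,-1],[0,0,0,0,0,0.3,-1],[0,0,0,0,0,0.45,-1],[0,0,0,0,0,0.6,-1],[0,0,0,0,0,0.7,-1]]]'
python3 -c "
from h import *
need(None)
for r in needle(snap('scene')): print(r)"
```

```text
clock: 28.45
tcp_pos: [0.4429, -0.0629, 0.2531]
ee_rot: [0.0, 0.646, 0.763, 0.001]
contact_force: [-0.8, -0.8, 16.3]
opening: 0.177
finger_force: 63.5
t 28.45 grasp pt [ 0.4431 -0.0628  0.0984] yaw 9.53 tilt [0.0013 0.0003] F [-0.81 -0.78 16.32] open 0.177 ff 63.5 q7 0.43
('red', 10, [0.024, -0.0187], 'ang', 53.0, 'sd', [0.0025, 0.0039])
('red', 20, [0.0036, 0.0177], 'ang', 40.1, 'sd', [0.0019, 0.0119])
('green', 6, [0.0323, 0.0049], 'ang', 38.9, 'sd', [0.0023, 0.0027])
```

```bash
M="python3 -m handwheel"
$M '[[[0,0,0,0,0,0.15,-1],[0,0,0,0,0,0.3,-1],[0,0,0,0,0,0.45,-1],[0,0,0,0,0,0.5,-1]]]'
python3 -c "
from h import *
need(None)
for n in('scene','top'):
  for r in needle(snap(n)): print(n,r)"
```

```text
clock: 29.0
tcp_pos: [0.4428, -0.0629, 0.2531]
ee_rot: [0.0, 0.74, 0.673, 0.0]
contact_force: [0.1, -1.4, 15.9]
opening: 0.174
finger_force: 63.5
t 29.0 grasp pt [ 0.4429 -0.0629  0.0984] yaw -5.45 tilt [0.0011 0.0002] F [ 0.11 -1.36 15.9 ] open 0.174 ff 63.5 q7 0.21
scene ('red', 13, [0.0214, -0.0185], 'ang', 70.8, 'sd', [0.0031, 0.0039])
scene ('red', 22, [0.0012, 0.0166], 'ang', 40.7, 'sd', [0.002, 0.0102])
scene ('green', 7, [0.0291, 0.0047], 'ang', 151.3, 'sd', [0.0024, 0.0032])
```

```bash
M="python3 -m handwheel"
$M '[[[0,0,0,0,0,0.12,-1],[0,0,0,0,0,0.24,-1],[0,0,0,0,0,0.36,-1],[0,0,0,0,0,0.36,-1]]]'
python3 -c "
from h import *
need(None)
for n in('scene',):
  for r in needle(snap(n)): print(n,r)"
```

```text
clock: 29.6
tcp_pos: [0.4427, -0.063, 0.253]
ee_rot: [0.0, 0.8, 0.6, 0.0]
contact_force: [-0.3, -1.6, 15.6]
opening: 0.179
finger_force: 63.7
t 29.6 grasp pt [ 0.4429 -0.063   0.0983] yaw -16.22 tilt [0.001  0.0003] F [-0.32 -1.58 15.58] open 0.179 ff 63.7 q7 0.06
scene ('red', 10, [0.0186, -0.0181], 'ang', 50.1, 'sd', [0.0025, 0.0038])
scene ('red', 19, [0.0037, 0.0134], 'ang', 23.7, 'sd', [0.0019, 0.0101])
scene ('green', 4, [0.0256, 0.0052], 'ang', 81.2, 'sd', [0.0016, 0.0029])
```

```bash
M="python3 -m handwheel"
$M '[[[0,0,0,0,0,0.12,-1],[0,0,0,0,0,0.24,-1],[0,0,0,0,0,0.32,-1],[0,0,0,0,0,0.32,-1]]]'
python3 -c "
from h import *
need(None)
for n in('scene','top'):
  for r in needle(snap(n)): print(n,r)"
```

```text
clock: 30.15
tcp_pos: [0.4427, -0.063, 0.253]
ee_rot: [0.0, 0.847, 0.531, 0.0]
contact_force: [-1.9, -0.6, 17.0]
opening: 0.178
finger_force: 63.7
t 30.15 grasp pt [ 0.4428 -0.063   0.0983] yaw -25.8 tilt [0.0009 0.0004] F [-1.91 -0.64 16.98] open 0.178 ff 63.7 q7 -0.07
scene ('red', 9, [0.0176, -0.0183], 'ang', 57.7, 'sd', [0.0023, 0.0037])
scene ('red', 22, [0.0045, 0.0096], 'ang', 13.2, 'sd', [0.002, 0.0105])
scene ('green', 4, [0.0232, 0.0053], 'ang', 84.6, 'sd', [0.0017, 0.0029])
top ('red', 5, [0.0167, -0.028], 'ang', 149.6, 'sd', [0.0009, 0.003])
```

```bash
M="python3 -m handwheel"
$M '[[[0,0,0,0,0,0.1,-1],[0,0,0,0,0,0.2,-1],[0,0,0,0,0,0.27,-1],[0,0,0,0,0,0.27,-1]]]'
python3 -c "
from h import *
need(None)
for n in('scene','scene'):
  for r in needle(snap(n)): print(n,r)"
```

```text
clock: 30.75
tcp_pos: [0.4426, -0.063, 0.253]
ee_rot: [0.0, 0.883, 0.47, 0.0]
contact_force: [-2.5, -1.6, 16.5]
opening: 0.177
finger_force: 63.7
t 30.75 grasp pt [ 0.4428 -0.063   0.0983] yaw -33.9 tilt [0.0007 0.0004] F [-2.47 -1.61 16.46] open 0.177 ff 63.7 q7 -0.18
scene ('red', 13, [0.015, -0.0184], 'ang', 85.3, 'sd', [0.0029, 0.004])
scene ('red', 17, [0.0016, 0.0055], 'ang', 2.3, 'sd', [0.0019, 0.0094])
scene ('red', 12, [0.015, -0.018], 'ang', 84.8, 'sd', [0.003, 0.0037])
scene ('red', 17, [0.0016, 0.0055], 'ang', 2.4, 'sd', [0.0018, 0.0095])
```

```bash
M="python3 -m handwheel"
$M '[[[0,0,-0.03,0,0,0,-1],[0,0,-0.045,0,0,0,-1],[0,0,-0.045,0,0,0,-1]]]'
python3 -c "
from h import *
need(None)
for r in needle(snap('scene')): print(r)"
$M '[[[0,0,0,0,0,0,0.4],[0,0,0,0,0,0,0.4],[0,0,0,0,0,0,0.4]]]'
$M '[[[0,0,-0.5,0,0,0,0.4],[0,0,-1,0,0,0,0.4],[0,0,-1,0,0,0,0.4]]]'
$M '[[[-0.3,-0.5,0,0,0,0,0.4],[-0.6,-1,0,0,0,0,0.4],[-0.6,-1,0,0,0,0,0.4]]]'
python3 -c "
from h import *
need(None)"
```

```text
clock: 31.22
tcp_pos: [0.4426, -0.0628, 0.2567]
ee_rot: [0.0, 0.882, 0.471, 0.0]
contact_force: [3.2, -2.9, 1.1]
opening: 0.178
finger_force: 61.5
t 31.23 grasp pt [ 0.4427 -0.0629  0.102 ] yaw -33.87 tilt [ 0.0007 -0.0006] F [ 3.18 -2.91  1.09] open 0.178 ff 61.5 q7 -0.19
('red', 12, [0.015, -0.018], 'ang', 85.6, 'sd', [0.003, 0.0037])
('red', 17, [0.0016, 0.0055], 'ang', 2.4, 'sd', [0.0018, 0.0095])
clock: 31.65
tcp_pos: [0.4418, -0.0623, 0.2563]
ee_rot: [-0.001, 0.882, 0.471, -0.001]
contact_force: [0.1, -0.4, -0.2]
opening: 0.701
finger_force: 0.0
clock: 32.02
tcp_pos: [0.4434, -0.0628, 0.3595]
ee_rot: [0.0, 0.882, 0.471, 0.003]
contact_force: [0.8, 0.3, -0.5]
opening: 0.699
finger_force: 0.0
clock: 32.4
tcp_pos: [0.3211, -0.0569, 0.3554]
ee_rot: [-0.003, 0.882, 0.471, 0.0]
contact_force: [1.4, 1.2, -0.1]
opening: 0.699
finger_force: 0.0
t 32.4 grasp pt [ 0.3207 -0.0559  0.2007] yaw -33.76 tilt [-0.0027  0.0064] F [ 1.36  1.2  -0.07] open 0.699 ff 0.0 q7 -0.74
```

```bash
python3 -m handwheel '[[[0,0,0,0,0,0,0.4],[0,0,0,0,0,0,0.4]]]'
python3 - <<'E'
from h import *
O=np.array([.5439,-.0296])
a=snap('scene');b=snap('top')
for n,s in(('scene',a),('top',b)):
    for r in needle(s): print(n,r)
    xs=np.arange(-.129,-.036,.003);p=profile(s,O,17.25,.042,xs,np.linspace(-.008,.008,7));print([(round(float(u)*1e3),*map(int,v[[0,2]])) for u,v in zip(xs,p) if u<-.108 or u>-.066])
need(None)
E
```

```text
clock: 32.65
tcp_pos: [0.3269, -0.0566, 0.3567]
ee_rot: [0.001, 0.882, 0.47, -0.001]
contact_force: [-0.2, 0.3, 0.2]
opening: 0.702
finger_force: 0.0
scene ('red', 11, [0.0153, -0.0181], 'ang', 84.5, 'sd', [0.0028, 0.0038])
scene ('red', 16, [0.0018, 0.0053], 'ang', 2.8, 'sd', [0.0018, 0.0096])
scene ('green', 4, [0.023, 0.0054], 'ang', 87.9, 'sd', [0.0016, 0.003])
[(-129, 74, 83), (-126, 75, 85), (-123, 77, 83), (-120, 97, 81), (-117, 133, 73), (-114, 161, 69), (-111, 167, 68), (-66, 169, 69), (-63, 170, 68), (-60, 169, 68), (-57, 159, 64), (-54, 149, 58), (-51, 168, 64), (-48, 185, 70), (-45, 187, 71), (-42, 176, 68), (-39, 133, 53)]
top ('red', 28, [0.0027, 0.002], 'ang', 3.8, 'sd', [0.0013, 0.011])
top ('red', 21, [0.0183, -0.0234], 'ang', 54.2, 'sd', [0.0026, 0.0039])
top ('green', 16, [0.0253, -0.0], 'ang', 73.4, 'sd', [0.0024, 0.0032])
[(-129, 61, 66), (-126, 62, 69), (-123, 58, 65), (-120, 68, 53), (-117, 130, 61), (-114, 139, 61), (-111, 136, 59), (-66, 140, 63), (-63, 140, 62), (-60, 139, 62), (-57, 134, 61), (-54, 144, 64), (-51, 158, 69), (-48, 160, 69), (-45, 157, 68), (-42, 104, 51), (-39, 68, 40)]
t 32.75 grasp pt [ 0.3266 -0.057   0.2019] yaw -33.89 tilt [-0.0009 -0.0023] F [ 0.06 -0.61 -0.67] open 0.7 ff 0.0 q7 -0.73
```

Run:
```python
from h import *
z=np.load('s2.npz');x=-np.array([np.cos(np.radians(17.25)),np.sin(np.radians(17.25))]);y=np.array([-x[1],x[0]]);O=np.array([.5439,-.0296])
def ang(s,c,th):
    im=s['img'].astype(float);P=[];W=[]
    for t in np.arange(-.014,.015,.001):          # subpixel: redness centroid across the needle at stations along it
        u=np.array([np.cos(th),np.sin(th)]);n=np.array([-u[1],u[0]]);k=np.arange(-.007,.0071,.0005)
        q=np.array([proj(s,[*(O+a*x+b*y),.051]) for a,b in(np.array(c)+t*u+k[:,None]*n)],np.float32)[None]
        v=cv2.remap(s['img'],q[...,0],q[...,1],1)[0].astype(float);w=np.clip(v[:,0]-v[:,1:].mean(1)-12,0,None)
        if w.sum()>60:P.append((t,(w*k).sum()/w.sum()))
    P=np.array(P);return np.degrees(th+np.arctan(np.polyfit(*P.T,1)[0])),len(P)
g=lambda n:{k:z[k+n] for k in('img','mtx','world_from_camera')}
r=np.radians
for n,k,c0,c1 in(('top','b',(.0119,.0172),(.0027,.002)),('scene','a',(.0098,.0199),(.0018,.0053))):
    a0=ang(g(k),c0,r(46));a1=ang(snap(n),c1,r(3));print(n,a0,a1,'needle rad',r(a0[0]-a1[0]))
```

```text
top (np.float64(45.6965157157084), 29) (np.float64(4.209215304024698), 29) needle rad 0.7240899899478797
scene (np.float64(46.194876087083166), 29) (np.float64(3.1751538889773734), 29) needle rad 0.7508357956502384
```

```bash
python3 -c "
from workcell import arm
print(arm.job_done())"
```

```text
the job is handed in; nothing more can be done
None
```

The job is handed in at about 33 s: the block is clamped against the fence, the needle reads about 0.74 rad (green band 0.68–0.92), and the gripper is clear; on the first try the block caught and tipped in the jig (about 59 N at the wrist), so I levelled it on the desk and placed it again.

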